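Sort the boom microscope's counterweights by feel

TASK

Sort the boom stand's counterweight set: draw every brass ring off the open end of the boom, and lift each ring and each white canister to feel whether it is heavy (solid or filled) or light (hollow or empty), since they look alike. Put solid rings in the blue tray, stand filled canisters upright in the holder's green sockets, fully down and one in each, and put all hollow rings and empty canisters in the yellow tray, not piled on one another. Leave the oil bottle, the slide box and the dish where they are.

Things in the scene. Friction and masses are not known exactly. Their poses are not given: they have to be found in the camera images.
- stand: fixed stand: white foot 130 x 100 x 16 mm, post 30 mm thick and 196 mm tall, black 44 mm clamp; from it a level aluminium boom, 12 mm in diameter, runs along the stand's -y axis, centreline 160 mm above the bench, held at the clamp, open and plain at the tip. Origin under the post on the bench. Rings hang on it about 52 mm apart (44 at least), more where one is missing
- boom_tip (a point): centre of the boom's open end, 270 mm from the post axis, 160 mm above the bench
- ring_1: brass-coloured ring weight, 66 mm outside diameter, 22 mm bore, 20 mm thick; origin at its centre, y along the bore. Hangs at first on the boom, bore on the boom's top, so its centre is 5 mm below the boom's centreline. Solid (about 0.55 kg) or hollow (about 0.11 kg), +-10 percent; both kinds look alike and the number says nothing. May be absent (None).
- ring_2: brass-coloured ring weight, 66 mm outside diameter, 22 mm bore, 20 mm thick; origin at its centre, y along the bore. Hangs at first on the boom, bore on the boom's top, so its centre is 5 mm below the boom's centreline. Solid (about 0.55 kg) or hollow (about 0.11 kg), +-10 percent; both kinds look alike and the number says nothing. May be absent (None).
- ring_3: brass-coloured ring weight, 66 mm outside diameter, 22 mm bore, 20 mm thick; origin at its centre, y along the bore. Hangs at first on the boom, bore on the boom's top, so its centre is 5 mm below the boom's centreline. Solid (about 0.55 kg) or hollow (about 0.11 kg), +-10 percent; both kinds look alike and the number says nothing. May be absent (None).
- ring_4: brass-coloured ring weight, 66 mm outside diameter, 22 mm bore, 20 mm thick; origin at its centre, y along the bore. Hangs at first on the boom, bore on the boom's top, so its centre is 5 mm below the boom's centreline. Solid (about 0.55 kg) or hollow (about 0.11 kg), +-10 percent; both kinds look alike and the number says nothing. May be absent (None).
- canister_1: white ballast canister with grey lid band: closed upright cylinder, 52 mm in diameter, 50 mm tall, with a weighted foot so that it does not tip easily; origin at the centre of its underside, z up. Filled with shot (about 0.40 kg) or empty (about 0.06 kg), +-10 percent; both kinds look alike and the number says nothing. May be absent (None).
- canister_2: white ballast canister with grey lid band: closed upright cylinder, 52 mm in diameter, 50 mm tall, with a weighted foot so that it does not tip easily; origin at the centre of its underside, z up. Filled with shot (about 0.40 kg) or empty (about 0.06 kg), +-10 percent; both kinds look alike and the number says nothing. May be absent (None).
- canister_3: white ballast canister with grey lid band: closed upright cylinder, 52 mm in diameter, 50 mm tall, with a weighted foot so that it does not tip easily; origin at the centre of its underside, z up. Filled with shot (about 0.40 kg) or empty (about 0.06 kg), +-10 percent; both kinds look alike and the number says nothing. May be absent (None).
- canister_4: white ballast canister with grey lid band: closed upright cylinder, 52 mm in diameter, 50 mm tall, with a weighted foot so that it does not tip easily; origin at the centre of its underside, z up. Filled with shot (about 0.40 kg) or empty (about 0.06 kg), +-10 percent; both kinds look alike and the number says nothing. May be absent (None).
- blue_tray: blue open tray, 170 x 170 mm outside, 35 mm high, walls and floor 4 mm; fixed to the bench; origin under its centre, x and y along its sides. Tray colours may swap places.
- yellow_tray: yellow open tray, 170 x 170 mm outside, 35 mm high, walls and floor 4 mm; fixed to the bench; origin under its centre, x and y along its sides. Tray colours may swap places.
- holder_a (a point): one round socket of the canister holder (green raised ring, 58 mm inside and 68 mm outside diameter, rim 15 mm above its floor); point at the centre of the socket floor, 5 mm above the bench. The two sockets are 86 mm apart on one fixed aluminium plate.
- holder_b (a point): the other round socket of the canister holder (green raised ring, 58 mm inside and 68 mm outside diameter, rim 15 mm above its floor); point at the centre of the socket floor, 5 mm above the bench. The two sockets are 86 mm apart on one fixed aluminium plate.
- oil_bottle: small amber immersion-oil bottle with a black cap, 36 mm in diameter, 75 mm tall, standing on the bench; bystander; origin under its centre
- slide_box: flat slide box, blue below and grey above, 70 x 120 x 33 mm; bystander; origin under its centre
- dish: shallow white dish, 90 mm in diameter, 16 mm high; bystander; origin under its centre
Mind the look-alikes: they are no part of the job. Leave any pink, purple or red look-alike of the canister_3 alone.

How it is judged:
By the outcome, as a careful person would: the job done as asked, in the order asked, and still so for the second after the job is handed in, with the robot touching nothing.
Of ring_1, ring_2, ring_3, ring_4 only 3 to 4 are there at a start; the rules pass over those that are not, and their reading is None.
Of canister_1, canister_2, canister_3, canister_4 only 3 to 4 are there at a start; the rules pass over those that are not, and their reading is None.
At some moment in a run one of canister_1, canister_2, canister_3, canister_4 may be knocked a few centimetres aside while the robot is not near it.
It also fails if it takes over 210 s, if anything falls off the work surface, if the arm or the gripper's body presses on something with over 40 N, if the wrist force passes 120 N, or if a joint passes its speed limit or range.

ROBOT

A 7-joint arm with a two-finger parallel gripper is mounted at the origin on the work surface. World frame = base frame: x ahead of the robot, y to its left, z up, the work surface at z = 0. Lengths are in m, angles in degrees, forces in N, time in s.
With the tool pointing down it reaches from about 0.425 to 0.875 m from the base axis. Payload 4.7 kg.
Tool frame: the origin (TCP) lies at the very end of the fingers, on their centre line; the grasp point (between the pads) lies 19 mm behind it; z points along the fingers, y is the line along which they close (so a half turn about z gives the same grasp; the last joint's range is limited). The gripper opens to 87 mm and grips with 3 to 60 N. Pads are 19 mm wide; open, the fingers measure 117 mm over their backs; the gripper's body (75 mm by 190 mm) begins 51 mm behind the grasp point.
Start: joints at [68.761, 18.392, -4.016, 83.108, 1.295, 78.541, -3.26], TCP at [0.244, -0.602, 0.223] pointing down, gripper open.
Joint ranges: [-163.93, 163.93], [-17.29, 119.83], [-79.2, 71.16], [3.27, 140.29], [-89.18, 269.18], [5.43, 117.66], [-154.24, 154.24]. Speed limits (degrees/s): [147.25, 147.25, 180, 180, 180, 180, 180].

INTERFACE

Orientations are given as [roll, pitch, yaw] about the fixed x, y, z axes, in that order (R = Rz(yaw) Ry(pitch) Rx(roll)).
In Python, from cell import get_obs, eyes, env gives the robot as it stands.
- The arm moves only by the tool servo_tool, never from a script. Its argument "series" is a list that holds one entry, the list of rows, each a list of 7 numbers: the shift along the tool's x, y, z in units of 300 mm (1.0 is 300 mm), then the turn, a rotation vector about the tool's x, y, z in units of pi rad (1.0 is pi rad), then the opening, from 0 (shut) to 1 (fully open). In form: [[[tx, ty, tz, wx, wy, wz, gripper], ...]]. A call has 1 to 12 rows; each row is the pose to reach, as a shift and turn from the pose commanded when the call began, along the tool's axes at that moment, turning the shorter way round; what a row does not reach only later rows make up. A row lasts 1/12 s, in which the tool goes at most 41.7 mm and 7.16 degrees, less where a joint would pass 70% of its speed; a pose out of reach is approached as far as the arm can. A call with a number of a shift or a turn outside -1 to 1 is refused whole. A call with a gripper value outside its range is refused whole. The fingers move at their own pace and stop on an object; "grip_force" is the grip in N (left out, the last holds). Time passes only in rows, so rows that repeat a pose let the fingers close. It gives the time, the measured TCP pose, the force, the opening and the grip force at its end, in the units of the state.
- get_obs(): the state, without advancing time (a new reading comes with each control period).
- eyes.read_camera(name): name is "scene" or "top" or "wrist"; returns a dict with "frame" (384x512x3 uint8, red, green, blue), "depth" (384x512 float32, m along the optical axis (not along the pixel's ray), 0 where there is no reading), "fx", "fy", "cx", "cy" (pixels), "distortion" ([k1, k2, p1, p2, k3] as OpenCV has them; the pictures are not rectified), "origin" and "rotation" of the camera in the world; the wrist camera has in their place "mount" (4x4, takes a point from camera to tool coordinates, whose origin is the TCP and whose axes are the flange's). Camera axes: x right, y down, z forward; pixel columns grow to the right and rows downward; lengths in m; the calibration is good to about 2 mm. A picture is of the moment at which its call begins: read the wrist's pose just before it.
- env.sign_off(): hands the job in; it is judged then, once.
The state is a dict: "time_s": time; "qpos": joint angles; "joint_velocities": joint speeds; "effort": joint torques, N m; "tool_pos": TCP position; "tool_rot": TCP orientation; "force": force on the tool from outside, world axes, zero at the start; "wrist_torque": the same for the moment, N m; "grip_width": finger opening in m; "grasp_force": force on a finger pad.
Only numpy, scipy, OpenCV 4.12 (cv2) and the standard library are available. Lean on these libraries where they do the work, as an engineer would, in place of code of your own. Each camera call takes 0.05 s, during which the arm holds its last target. There are 200 camera calls.

## Working session

There is one attempt and no reset: what is moved stays moved. The work goes in short steps, Python scripts to look and compute and a tool call to move; the robot and the scene stay as the last step left them, time stands still between calls to the robot, and variables do not carry over. Pictures are saved under pics/ and viewed, at most 14 in all, crops included, and the job is handed in when it is done.

Besides the shell and the picture viewer there is one more tool, called in YAML: its name, and indented under it one key for each argument. servo_tool: Moves the arm, as the interface text tells. Shifts and turns lie within -1 to 1; 1 stands for 300 mm of shift or pi rad of turn. Its arguments: {"type":"object","properties":{"series":{"type":"array"},"grip_force":{"type":"number"}},"required":["series"]}

```bash
mkdir -p pics; ls
cat > h.py <<'E'
import numpy as np, cv2
from cell import get_obs, eyes, env
from scipy.spatial.transform import Rotation as R
def cam(name):
    o=get_obs(); c=eyes.read_camera(name); c['K']=np.array([[c['fx'],0,c['cx']],[0,c['fy'],c['cy']],[0,0,1.]])
    c['d']=np.array(c['distortion'],float)
    if name=='wrist':
        T=np.eye(4); T[:3,:3]=R.from_euler('xyz',o['tool_rot'],degrees=True).as_matrix(); T[:3,3]=o['tool_pos']
        M=T@np.array(c['mount']); c['rotation']=M[:3,:3]; c['origin']=M[:3,3]
    c['rotation']=np.array(c['rotation']); c['origin']=np.array(c['origin'])
    return c
def ray(c,uv):
    p=cv2.undistortPoints(np.array(uv,float).reshape(-1,1,2),c['K'],c['d']).reshape(-1,2)
    return np.c_[p,np.ones(len(p))]@c['rotation'].T
def onz(c,uv,z):
    r=ray(c,uv); return c['origin']+r*((z-c['origin'][2])/r[:,2])[:,None]
def pts(c,uv):
    uv=np.array(uv).reshape(-1,2); d=c['depth'][uv[:,1].astype(int),uv[:,0].astype(int)]
    return c['origin']+ray(c,uv)*d[:,None]
def save(c,n): cv2.imwrite('pics/'+n+'.png',c['frame'][:,:,::-1])
E
python3 - <<'E'
from h import *
o=get_obs(); print(o)
for n in('scene','top','wrist'):
    c=cam(n); save(c,n+'0'); print(n,c['origin'],c['rotation'].round(3).tolist(),c['fx'])
E
```

```text
pics
{'time_s': 0.0, 'qpos': array([68.76100312, 18.43706951, -4.01510662, 83.17323587,  1.29645674,
       78.53871294, -3.26107665]), 'joint_velocities': array([-0.0201563 ,  0.08470635,  0.00725641,  0.03387004,  0.03006571,
        0.00521068, -0.01482514]), 'effort': array([ 2.22438493e-04, -4.91286206e+01, -4.03768821e-01, -3.12528920e+01,
       -6.38740626e-02,  4.37890913e-02,  1.86187690e-04]), 'tool_pos': array([ 0.2437306 , -0.60200658,  0.22149859]), 'tool_rot': array([-1.79896298e+02,  7.14743552e-03,  2.20475269e+01]), 'force': array([-0.20342464, -0.7736454 , -0.90637039]), 'wrist_torque': array([-0.01103097, -0.03700398,  0.03456617]), 'grasp_force': 0.0, 'grip_width': 0.087129761802001}
scene [ 1.06806334 -0.63398554  1.27339464] [-144.84, -0.659, 40.026] 454.3497120786093
top [0.41411503 0.00743988 1.63269746] [-175.564, -0.088, -88.8] 474.91137040949206
wrist [ 0.31416754 -0.57433188  0.38414337] [[0.375, -0.892, -0.254], [-0.927, -0.361, -0.102], [-0.001, 0.274, -0.962]] 303.1094547070245
```

```bash
python3 - <<'E'
s=open('h.py').read()
s=s.replace("    c['rotation']=np.array(c['rotation']);","    c['rotation']=np.array(c['rotation'],float)\n    if c['rotation'].ndim==1: c['rotation']=R.from_euler('xyz',c['rotation'],degrees=True).as_matrix()\n   ")
open('h.py','w').write(s)
E
sed -n 3,16p h.py
```

```text
from scipy.spatial.transform import Rotation as R
def cam(name):
    o=get_obs(); c=eyes.read_camera(name); c['K']=np.array([[c['fx'],0,c['cx']],[0,c['fy'],c['cy']],[0,0,1.]])
    c['d']=np.array(c['distortion'],float)
    if name=='wrist':
        T=np.eye(4); T[:3,:3]=R.from_euler('xyz',o['tool_rot'],degrees=True).as_matrix(); T[:3,3]=o['tool_pos']
        M=T@np.array(c['mount']); c['rotation']=M[:3,:3]; c['origin']=M[:3,3]
    c['rotation']=np.array(c['rotation'],float)
    if c['rotation'].ndim==1: c['rotation']=R.from_euler('xyz',c['rotation'],degrees=True).as_matrix()
    c['origin']=np.array(c['origin'])
    return c
def ray(c,uv):
    p=cv2.undistortPoints(np.array(uv,float).reshape(-1,1,2),c['K'],c['d']).reshape(-1,2)
    return np.c_[p,np.ones(len(p))]@c['rotation'].T
```

View pics/scene0.png

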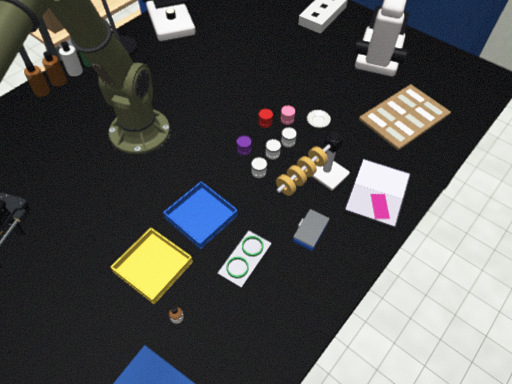

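View pics/top0.png

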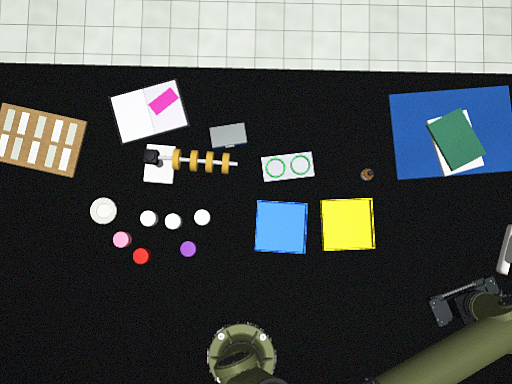

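The top view shows four brass rings on the boom (u 177–226, v≈161; tip at 238,164), three white canisters (148,218), (173,222), (202,217), dish (103,210), holder sockets (275,168), (301,165), blue tray (281,227), yellow tray (347,224), and look-alikes in red, pink and purple. The scene view agrees.

Run:
```python
from h import *
c=cam('top'); f=c['frame']; hsv=cv2.cvtColor(f,cv2.COLOR_RGB2HSV)
def blobs(m,lo=40,z=0,name=''):
    m=cv2.morphologyEx(m.astype(np.uint8),cv2.MORPH_OPEN,np.ones((2,2)))
    n,l,s,ce=cv2.connectedComponentsWithStats(m)
    for i in range(1,n):
        if s[i,4]<lo or not(80<ce[i][0]<400 and 110<ce[i][1]<270):continue
        ys,xs=np.where(l==i); p=np.c_[xs,ys]; rc=cv2.minAreaRect(p.astype(np.float32))
        zz=np.median(pts(c,p)[:,2])
        print(name,ce[i].round(1),s[i,4],'w',onz(c,[rc[0]],z)[0].round(4),'cen',onz(c,[ce[i]],z)[0].round(4),'medz',zz.round(3),'rect',np.round(rc[1],1),round(rc[2],1), [onz(c,[q],z)[0][:2].round(3).tolist() for q in cv2.boxPoints(rc)] if s[i,4]>300 else '')
H,S,V=hsv[...,0].astype(int),hsv[...,1].astype(int),hsv[...,2].astype(int)
blobs((S<50)&(V>150),z=.05,name='white@.05')
blobs((S>90)&(H>12)&(H<25)&(V>60),15,z=.155,name='brass@.155')
blobs((S>120)&(H>25)&(H<35),z=.035,name='yel')
blobs((S>120)&(H>100)&(H<120),z=.035,name='blue')
blobs((S>90)&(H>55)&(H<90),z=.02,name='green@.02')
blobs((S>120)&((H>120)|(H<11)),z=.05,name='purple/red')
# boom
for u in(185,201,217,232,236): 
    print(u,[ (v,V[v,u]) for v in range(155,172)])
```

```text
white@.05 [147.3 113.5] 2768 w [0.8154 0.3298 0.05  ] cen [0.8099 0.3368 0.05  ] medz 0.008 rect [47.3 67.5] 74.5 [[0.86, 0.463], [0.927, 0.245], [0.771, 0.197], [0.705, 0.414]]
white@.05 [228.6 135.8] 698 w [0.7369 0.0596 0.05  ] cen [0.7395 0.0598 0.05  ] medz 0.032 rect [21.8 34.4] 81.0 [[0.763, 0.123], [0.784, 0.009], [0.711, -0.004], [0.69, 0.11]]
white@.05 [161.1 166.5] 831 w [0.637  0.2871 0.05  ] cen [0.6302 0.2839 0.05  ] medz 0.016 rect [29.5 38. ] 5.7 [[0.577, 0.34], [0.705, 0.332], [0.697, 0.233], [0.569, 0.242]]
white@.05 [288.  167.8] 646 w [ 0.6367 -0.1436  0.05  ] cen [ 0.6347 -0.1421  0.05  ] medz 0.005 rect [24.9 51.2] 83.4 [[0.667, -0.053], [0.69, -0.224], [0.607, -0.234], [0.583, -0.064]]
white@.05 [300.9 165.3] 208 w [ 0.6442 -0.1847  0.05  ] cen [ 0.6441 -0.1853  0.05  ] medz 0.005 rect [15.6 14.8] 45.0 
white@.05 [276.3 168.2] 209 w [ 0.6315 -0.1017  0.05  ] cen [ 0.6324 -0.1027  0.05  ] medz 0.005 rect [15. 16.] 90.0 
white@.05 [103.8 211.4] 551 w [0.475  0.4689 0.05  ] cen [0.4754 0.4697 0.05  ] medz 0.009 rect [25. 26.] 90.0 [[0.516, 0.514], [0.518, 0.427], 
[... 2654 characters left out ...]
, np.int64(18)), (157, np.int64(23)), (158, np.int64(18)), (159, np.int64(22)), (160, np.int64(8)), (161, np.int64(101)), (162, np.int64(212)), (163, np.int64(244)), (164, np.int64(240)), (165, np.int64(147)), (166, np.int64(8)), (167, np.int64(12)), (168, np.int64(23)), (169, np.int64(19)), (170, np.int64(35)), (171, np.int64(18))]
236 [(155, np.int64(22)), (156, np.int64(21)), (157, np.int64(20)), (158, np.int64(21)), (159, np.int64(28)), (160, np.int64(21)), (161, np.int64(22)), (162, np.int64(211)), (163, np.int64(255)), (164, np.int64(255)), (165, np.int64(181)), (166, np.int64(39)), (167, np.int64(19)), (168, np.int64(27)), (169, np.int64(25)), (170, np.int64(29)), (171, np.int64(21))]
```

```bash
cat >> h.py <<'E'
def mat(yaw,tilt=0): # tilt about closing axis (deg), yaw deg, tool down
    return (R.from_euler('z',yaw,degrees=True)*R.from_euler('x',180,degrees=True)*R.from_euler('y',tilt,degrees=True))
def plan(wps,p=None,r=None):
    o=get_obs()
    p=np.array(o['tool_pos']) if p is None else p; r=R.from_euler('xyz',o['tool_rot'],degrees=True) if r is None else r
    for (q,yaw,tilt) in wps:
        q=np.array(q,float); t=mat(yaw,tilt); s=r.inv().apply(q-p)/.3; w=(r.inv()*t).as_rotvec()/np.pi
        print(s.round(4),w.round(4),'rows>=',int(np.ceil(max(np.linalg.norm(q-p)/.0417,np.linalg.norm(w)*180/7.16)))); p,r=q,t
def st():
    o=get_obs(); print({k:np.round(o[k],4).tolist() for k in('time_s','tool_pos','tool_rot','force','grip_width','grasp_force','qpos')})
E
python3 - <<'E'
from h import *
c=cam('top')
V=c['frame'].astype(int).max(2); P=[]
for u in(185,201,202,217,218,232,234):
    v=np.arange(152,174); w=np.clip(V[v,u]-40,0,None); P.append(onz(c,[[u,(w*v).sum()/w.sum()]],.161)[0])
P=np.array(P); k=np.polyfit(P[:,1],P[:,0],1); print('boom x=',k,'yaw',np.degrees(np.arctan(k[0])), [np.polyval(k,y).round(4) for y in(.0625,.113,.162,.216)])
plan([((.44,-.27,.3),56,0),((.628,.062,.3),86.3,0)])
E
```

```text
boom x= [0.06303868 0.62737751] yaw 3.6070775293117547 [np.float64(0.6313), np.float64(0.6345), np.float64(0.6376), np.float64(0.641)]
[ 1.0217 -0.7812 -0.2592] [-3.000e-04 -1.000e-04 -1.886e-01] rows>= 10
[ 1.2679 -0.0993 -0.    ] [ 0.      0.     -0.1683] rows>= 10
```

servo_tool:
  series:
    - [[0.9,-0.7,-0.26,0,0,-0.16,1],[0.9,-0.7,-0.26,0,0,-0.16,1],[0.9,-0.7,-0.26,0,0,-0.16,1],[0.9,-0.7,-0.26,0,0,-0.16,1],[0.9,-0.7,-0.26,0,0,-0.16,1],[0.9,-0.7,-0.26,0,0,-0.16,1],[0.9,-0.7,-0.26,0,0,-0.16,1],[0.9,-0.7,-0.26,0,0,-0.16,1],[0.9,-0.7,-0.26,0,0,-0.16,1],[0.9,-0.7,-0.26,0,0,-0.16,1],[0.9,-0.7,-0.26,0,0,-0.16,1]]

```text
time_s: 1.17
tool_pos: [0.416, -0.3057, 0.301]
tool_rot: [179.9, 0.0, 51.0]
force: [-0.7, -0.0, -0.0]
grip_width: 0.087
grasp_force: 0.0
```

Run:
```python
from h import *
st(); plan([((.53,-.12,.3),70,0),((.63,.062,.28),86.4,0)])
```

```text
{'time_s': 1.1667, 'tool_pos': [0.416, -0.3057, 0.301], 'tool_rot': [179.9343, 0.0498, 51.0073], 'force': [-0.6796, -0.0245, -0.0078], 'grip_width': 0.087, 'grasp_force': 0.0, 'qpos': [53.4903, 1.2503, -20.4174, 94.1289, 0.4946, 84.6393, -5.961]}
[ 0.7203 -0.0941  0.0027] [ 0.0003  0.0003 -0.1055] rows>= 6
[0.6841 0.1057 0.0667] [ 0.      0.     -0.0911] rows>= 6
```

servo_tool:
  series:
    - [[0.72,-0.095,0,0,0,-0.106,1],[0.72,-0.095,0,0,0,-0.106,1],[0.72,-0.095,0,0,0,-0.106,1],[0.72,-0.095,0,0,0,-0.106,1],[0.72,-0.095,0,0,0,-0.106,1],[0.72,-0.095,0,0,0,-0.106,1],[0.72,-0.095,0,0,0,-0.106,1]]

```text
time_s: 1.75
tool_pos: [0.5307, -0.1184, 0.2998]
tool_rot: [-179.9, -0.1, 70.2]
force: [-1.1, -0.4, 0.5]
grip_width: 0.0869
grasp_force: 0.0
```

servo_tool:
  series:
    - [[0.684,0.106,0.067,0,0,-0.091,1],[0.684,0.106,0.067,0,0,-0.091,1],[0.684,0.106,0.067,0,0,-0.091,1],[0.684,0.106,0.067,0,0,-0.091,1],[0.684,0.106,0.067,0,0,-0.091,1],[0.684,0.106,0.067,0,0,-0.091,1],[0.684,0.106,0.067,0,0,-0.091,1],[0.684,0.106,0.067,0,0,-0.091,1],[0.684,0.106,0.067,0,0,-0.091,1]]

```text
time_s: 2.5
tool_pos: [0.63, 0.0567, 0.2801]
tool_rot: [-180.0, 0.1, 86.0]
force: [-0.7, -0.0, 0.0]
grip_width: 0.0872
grasp_force: 0.0
```

Run:
```python
from h import *
st(); c=cam('wrist'); save(c,'w1')
f=c['frame']; hsv=cv2.cvtColor(f,cv2.COLOR_RGB2HSV).astype(int)
m=((hsv[...,1]>90)&(hsv[...,0]>10)&(hsv[...,0]<27)&(hsv[...,2]>60)).astype(np.uint8)
n,l,s,ce=cv2.connectedComponentsWithStats(m)
for i in range(1,n):
    if s[i,4]>300:
        ys,xs=np.where(l==i); p=pts(c,np.c_[xs,ys]); p=p[(p[:,2]>.1)&(p[:,2]<.25)]
        if len(p)<50: continue
        t=p[p[:,2]>.165]; print(ce[i].round(0),s[i,4],'z max',np.percentile(p[:,2],98).round(4),'y',np.percentile(t[:,1],[2,98]).round(4),'x',np.percentile(p[:,0],[1,99]).round(4))
print(c['mount'].round(3))
```

```text
{'time_s': 2.5, 'tool_pos': [0.63, 0.0567, 0.2801], 'tool_rot': [-179.9774, 0.1334, 86.021], 'force': [-0.6558, -0.0143, 0.0303], 'grip_width': 0.0872, 'grasp_force': 0.0, 'qpos': [22.9915, 19.2944, -39.8347, 79.5258, 12.3752, 85.5983, -20.1813]}
[258.  11.] 1602 z max 0.1877 y [0.2056 0.2157] x [0.6106 0.6722]
[259.  70.] 2167 z max 0.1886 y [0.1508 0.1712] x [0.6074 0.67  ]
[259. 128.] 1799 z max 0.1885 y [0.1031 0.1235] x [0.6044 0.6661]
[259. 182.] 2067 z max 0.1886 y [0.0532 0.0736] x [0.6018 0.6639]
[[-0.001 -0.962 -0.275  0.075]
 [ 1.    -0.001  0.     0.001]
 [-0.    -0.275  0.962 -0.163]
 [ 0.     0.     0.     1.   ]]
```

View pics/w1.png

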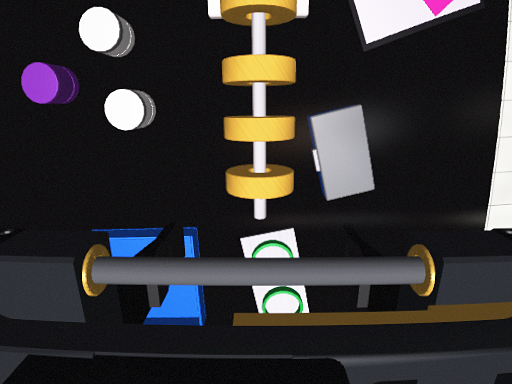

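Wrist view: four rings in column u≈259 at v=11, 70, 128, 182, boom tip at (260,215); the nearest ring is at x .633, y .063.

servo_tool:
  series:
    - [[0.023,0.008,0.2,0,0,0,1],[0.023,0.008,0.2,0,0,0,1],[0.023,0.008,0.48,0,0,0,1],[0.023,0.008,0.48,0,0,0,1],[0.023,0.008,0.48,0,0,0,1],[0.023,0.008,0.48,0,0,0,1]]

```text
time_s: 3.05
tool_pos: [0.6313, 0.0649, 0.135]
tool_rot: [-179.8, 0.1, 86.2]
force: [-0.4, 0.5, 1.2]
grip_width: 0.0869
grasp_force: 0.0
```

servo_tool:
  series:
    - [[0,0,0,0,0,0,0.5],[0,0,0,0,0,0,0.5],[0,0,0,0,0,0,0.5],[0,0,0,0,0,0,0.5],[0,0,0,0,0,0,0.5],[0,0,0,0,0,0,0.5]]
  grip_force: 35

```text
time_s: 3.55
tool_pos: [0.6327, 0.0678, 0.1379]
tool_rot: [180.0, 0.0, 86.3]
force: [-4.0, -0.4, 6.5]
grip_width: 0.0641
grasp_force: 34.9
```

servo_tool:
  series:
    - [[0,0,-0.017,0,0,0,0.5],[0,0,-0.017,0,0,0,0.5],[0,0,-0.017,0,0,0,0.5],[0,0,-0.017,0,0,0,0.5],[0,0,-0.017,0,0,0,0.5]]

```text
time_s: 3.97
tool_pos: [0.6323, 0.0674, 0.1406]
tool_rot: [-179.9, 0.0, 86.3]
force: [-0.1, -0.4, -5.7]
grip_width: 0.0642
grasp_force: 34.9
```

servo_tool:
  series:
    - [[-0.05,0,0,0,0,0,0.5],[-0.1,0,0,0,0,0,0.5],[-0.15,0,0,0,0,0,0.5],[-0.2,0,0,0,0,0,0.5],[-0.25,0,0,0,0,0,0.5],[-0.3,0,0,0,0,0,0.5],[-0.3,0,0,0,0,0,0.5],[-0.3,0,0,0,0,0,0.5],[-0.3,0,0,0,0,0,0.5],[-0.3,0,0,0,0,0,0.5],[-0.3,0,0,0,0,0,0.5]]

```text
time_s: 4.88
tool_pos: [0.627, -0.0208, 0.1415]
tool_rot: [-180.0, -0.0, 86.4]
force: [0.6, 0.4, -6.0]
grip_width: 0.0641
grasp_force: 34.9
```

servo_tool:
  series:
    - [[0,0,-0.3,0,0,0,0.5],[0,0,-0.3,0,0,0,0.5],[0,0,-0.3,0,0,0,0.5],[0,0,-0.3,0,0,0,0.5],[0,0,-0.3,0,0,0,0.5],[0,0,-0.3,0,0,0,0.5],[0,0,-0.3,0,0,0,0.5]]

```text
time_s: 5.47
tool_pos: [0.6256, -0.0224, 0.2288]
tool_rot: [-179.7, 0.0, 86.3]
force: [0.2, -0.9, -5.8]
grip_width: 0.0641
grasp_force: 34.9
```

Run:
```python
from h import *
st(); plan([((.456,-.187,.15),86.4,-40),((.456,-.187,.025),86.4,-40),((.456,-.187,.15),86.4,-40)])
```

```text
{'time_s': 5.4667, 'tool_pos': [0.6256, -0.0224, 0.2288], 'tool_rot': [-179.742, 0.0124, 86.3209], 'force': [0.1533, -0.8799, -5.7518], 'grip_width': 0.0641, 'grasp_force': 34.9198, 'qpos': [29.8276, 19.4304, -38.2918, 84.9655, 12.0453, 80.0402, -12.6886]}
[-0.5837 -0.5277  0.2652] [-1.500e-03 -2.222e-01  1.000e-04] rows>= 6
[ 0.2678 -0.      0.3192] [0. 0. 0.] rows>= 3
[-0.2678  0.     -0.3192] [0. 0. 0.] rows>= 3
```

Heavy (≈5.8 N) → solid → blue tray.

servo_tool:
  series:
    - [[-0.58,-0.53,0.2,0,-0.222,0,0.5],[-0.58,-0.53,0.2,0,-0.222,0,0.5],[-0.58,-0.53,0.2,0,-0.222,0,0.5],[-0.58,-0.53,0.2,0,-0.222,0,0.5],[-0.58,-0.53,0.2,0,-0.222,0,0.5],[-0.58,-0.53,0.2,0,-0.222,0,0.5],[-0.58,-0.53,0.2,0,-0.222,0,0.5],[-0.58,-0.53,0.2,0,-0.222,0,0.5],[-0.58,-0.53,0.2,0,-0.222,0,0.5],[-0.58,-0.53,0.2,0,-0.222,0,0.5]]

```text
time_s: 6.3
tool_pos: [0.4585, -0.1849, 0.1717]
tool_rot: [179.9, 39.8, 86.3]
force: [0.5, 0.1, -5.6]
grip_width: 0.0641
grasp_force: 34.9
```

Run:
```python
from h import *
st(); plan([((.456,-.187,.025),86.4,-40)])
c=cam('wrist'); save(c,'w2')
```

```text
{'time_s': 6.3, 'tool_pos': [0.4585, -0.1849, 0.1717], 'tool_rot': [179.8681, 39.8369, 86.2534], 'force': [0.516, 0.0777, -5.6467], 'grip_width': 0.0641, 'grasp_force': 34.9191, 'qpos': [24.4672, 6.1092, -35.1205, 115.426, 43.3555, 76.4146, -31.6369]}
[ 0.3075 -0.0086  0.3803] [ 0.0002 -0.0009 -0.0006] rows>= 4
```

View pics/w2.png

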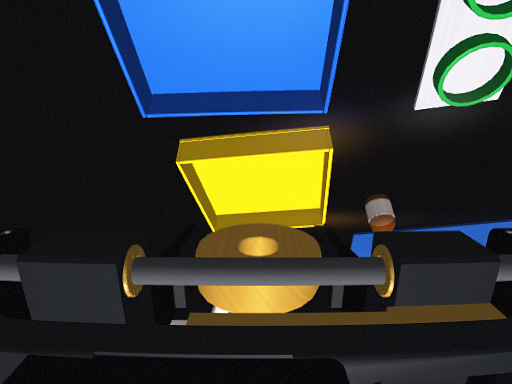

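Wrist view: the ring hangs between the pads at (258,265), tilted toward the blue tray at the top, with nothing in the way.

servo_tool:
  series:
    - [[0.1,-0.008,0.12,0,0,0,0.5],[0.2,-0.008,0.25,0,0,0,0.5],[0.25,-0.008,0.31,0,0,0,0.5],[0.285,-0.008,0.35,0,0,0,0.5],[0.305,-0.008,0.375,0,0,0,0.5],[0.305,-0.008,0.375,0,0,0,0.5],[0.305,-0.008,0.375,0,0,0,0.5],[0.305,-0.008,0.375,0,0,0,0.5]]

```text
time_s: 7.02
tool_pos: [0.4566, -0.1875, 0.0283]
tool_rot: [179.7, 40.0, 86.1]
force: [-0.4, 0.8, -5.4]
grip_width: 0.0639
grasp_force: 34.9
```

servo_tool:
  series:
    - [[0,0,0,0,0,0,0.82],[0,0,0,0,0,0,0.82],[0,0,0,0,0,0,0.82],[0,0,0,0,0,0,0.82],[-0.1,0,-0.12,0,0,0,0.82],[-0.2,0,-0.25,0,0,0,0.82],[-0.3,0,-0.38,0,0,0,0.82],[-0.3,0,-0.38,0,0,0,1],[-0.3,0,-0.38,0,0,0,1],[-0.3,0,-0.38,0,0,0,1]]

```text
time_s: 7.85
tool_pos: [0.4557, -0.1835, 0.1737]
tool_rot: [179.7, 40.0, 86.1]
force: [0.1, -0.0, -0.7]
grip_width: 0.0826
grasp_force: 0.0
```

Run:
```python
from h import *
st(); c=cam('top'); cv2.imwrite('pics/t2.png',cv2.resize(c['frame'][140:270,80:400,::-1],None,fx=2.4,fy=2.4))
plan([((.5,-.0,.26),86.4,0),((.634,.1133,.26),86.4,0),((.6355,.1133,.138),86.6,0)])
```

```text
{'time_s': 7.85, 'tool_pos': [0.4557, -0.1835, 0.1737], 'tool_rot': [179.6961, 40.0225, 86.0907], 'force': [0.1072, -0.0086, -0.7307], 'grip_width': 0.0826, 'grasp_force': 0.0, 'qpos': [24.9261, 5.682, -35.8247, 115.7063, 43.2665, 76.6153, -31.84]}
[ 0.2868  0.1114 -0.6234] [ 0.      0.2222 -0.0007] rows>= 6
[0.405  0.4221 0.    ] [0. 0. 0.] rows>= 5
[3.000e-04 5.000e-03 4.067e-01] [ 0.      0.     -0.0011] rows>= 3
```

View pics/t2.png

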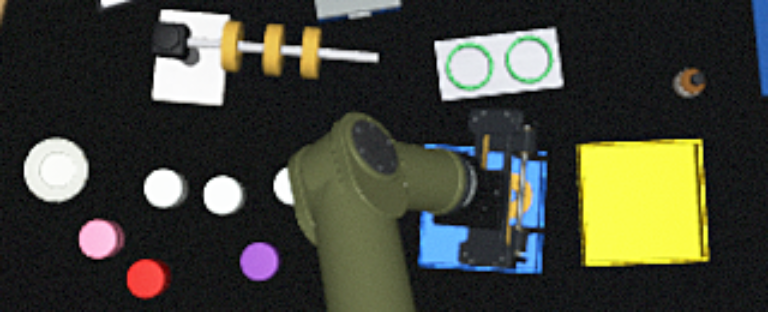

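The top view shows three rings left on the boom and the first ring in the blue tray, under the gripper at (525,195).

servo_tool:
  series:
    - [[0.287,0.11,-0.62,0,0.222,0,1],[0.287,0.11,-0.62,0,0.222,0,1],[0.287,0.11,-0.62,0,0.222,0,1],[0.287,0.11,-0.62,0,0.222,0,1],[0.287,0.11,-0.62,0,0.222,0,1],[0.287,0.11,-0.62,0,0.222,0,1],[0.287,0.11,-0.62,0,0.222,0,1],[0.287,0.11,-0.62,0,0.222,0,1]]

```text
time_s: 8.57
tool_pos: [0.4986, -0.0025, 0.2569]
tool_rot: [-179.8, 0.1, 86.1]
force: [-0.1, 0.1, -0.8]
grip_width: 0.087
grasp_force: 0.0
```

servo_tool:
  series:
    - [[0.405,0.422,0,0,0,0,1],[0.405,0.422,0,0,0,0,1],[0.405,0.422,0,0,0,0,1],[0.405,0.422,0,0,0,0,1],[0.405,0.422,0,0,0,0,1],[0.405,0.422,0,0,0,0,1],[0.405,0.422,0,0,0,0,1],[0.405,0.422,0,0,0,0,1],[0.405,0.422,0,0,0,0,1],[0.405,0.422,0,0,0,0,1]]

```text
time_s: 9.4
tool_pos: [0.6334, 0.1111, 0.2595]
tool_rot: [180.0, 0.1, 86.2]
force: [0.1, 0.3, 0.5]
grip_width: 0.087
grasp_force: 0.0
```

Run:
```python
from h import *
st(); plan([((.6353,.1133,.136),86.5,0)])
```

```text
{'time_s': 9.4, 'tool_pos': [0.6334, 0.1111, 0.2595], 'tool_rot': [179.9507, 0.102, 86.2049], 'force': [0.057, 0.3083, 0.4907], 'grip_width': 0.087, 'grasp_force': 0.0, 'qpos': [16.7945, 20.742, -38.4485, 79.9525, 12.9149, 83.6856, -25.0384]}
[0.0083 0.0056 0.4118] [ 0.0003  0.0006 -0.0016] rows>= 3
```

servo_tool:
  series:
    - [[0.008,0.006,0.13,0,0,0,1],[0.008,0.006,0.25,0,0,0,1],[0.008,0.006,0.36,0,0,0,1],[0.008,0.006,0.41,0,0,0,1],[0.008,0.006,0.41,0,0,0,1],[0.008,0.006,0.41,0,0,0,1],[0.008,0.006,0.41,0,0,0,0.5],[0.008,0.006,0.41,0,0,0,0.5],[0.008,0.006,0.41,0,0,0,0.5],[0.008,0.006,0.41,0,0,0,0.5],[0.008,0.006,0.41,0,0,0,0.5],[0.008,0.006,0.41,0,0,0,0.5]]

```text
time_s: 10.4
tool_pos: [0.6357, 0.1151, 0.1368]
tool_rot: [-180.0, 0.0, 86.3]
force: [-2.8, -0.2, 4.6]
grip_width: 0.0639
grasp_force: 35.0
```

servo_tool:
  series:
    - [[0,0,-0.017,0,0,0,0.5],[0,0,-0.017,0,0,0,0.5],[0,0,-0.017,0,0,0,0.5],[0,0,-0.017,0,0,0,0.5]]

```text
time_s: 10.73
tool_pos: [0.6354, 0.1146, 0.1401]
tool_rot: [-179.9, 0.0, 86.3]
force: [-0.5, -0.7, -5.3]
grip_width: 0.0639
grasp_force: 35.0
```

servo_tool:
  series:
    - [[-0.05,0,0,0,0,0,0.5],[-0.12,0,0,0,0,0,0.5],[-0.2,0,0,0,0,0,0.5],[-0.28,0,0,0,0,0,0.5],[-0.36,0,0,0,0,0,0.5],[-0.43,0,0,0,0,0,0.5],[-0.47,0,0,0,0,0,0.5],[-0.47,0,0,0,0,0,0.5],[-0.47,0,0,0,0,0,0.5],[-0.47,0,0,0,0,0,0.5],[-0.47,0,0,0,0,0,0.5]]

```text
time_s: 11.65
tool_pos: [0.6268, -0.0233, 0.1411]
tool_rot: [-180.0, -0.1, 86.5]
force: [0.7, -0.1, -5.2]
grip_width: 0.0639
grasp_force: 35.0
```

servo_tool:
  series:
    - [[0,0,-0.3,0,0,0,0.5],[0,0,-0.3,0,0,0,0.5],[0,0,-0.3,0,0,0,0.5],[0,0,-0.3,0,0,0,0.5],[0,0,-0.3,0,0,0,0.5],[0,0,-0.3,0,0,0,0.5],[0,0,-0.3,0,0,0,0.5]]

```text
time_s: 12.23
tool_pos: [0.6254, -0.0257, 0.2284]
tool_rot: [-179.7, 0.0, 86.3]
force: [-0.7, 0.4, -5.9]
grip_width: 0.0641
grasp_force: 35.0
```

Run:
```python
from h import *
st()
print('blue 2nd');plan([((.456,-.117,.17),86.4,-40),((.456,-.117,.028),86.4,-40)])
print('yel 1st');plan([((.47,-.4095,.17),86.4,-40),((.47,-.4095,.028),86.4,-40)])
c=cam('top'); cv2.imwrite('pics/t3.png',cv2.resize(c['frame'][140:270,80:400,::-1],None,fx=2.4,fy=2.4))
```

```text
{'time_s': 12.2333, 'tool_pos': [0.6254, -0.0257, 0.2284], 'tool_rot': [-179.745, 0.0061, 86.3357], 'force': [-0.7327, 0.4052, -5.9409], 'grip_width': 0.0641, 'grasp_force': 34.9682, 'qpos': [28.4594, 18.976, -36.0165, 85.0748, 11.1637, 79.8314, -11.757]}
blue 2nd
[-0.3397 -0.5432  0.197 ] [-1.500e-03 -2.222e-01  2.000e-04] rows>= 6
[ 0.3043 -0.      0.3626] [0. 0. 0.] rows>= 4
yel 1st
[-1.3098 -0.4343  0.1966] [-1.500e-03 -2.222e-01  2.000e-04] rows>= 11
[ 0.3043 -0.      0.3626] [0. 0. 0.] rows>= 4
```

View pics/t3.png

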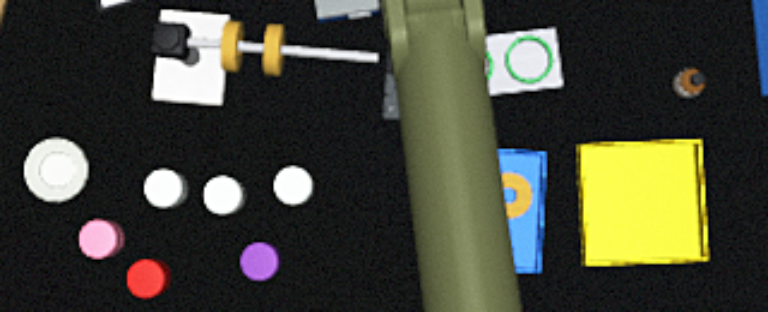

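Second ring is heavy too (5.9 N); ring 1 lies flat at (515,195) in the blue tray crop.

servo_tool:
  series:
    - [[-0.32,-0.543,0.15,0,-0.222,0,0.5],[-0.32,-0.543,0.15,0,-0.222,0,0.5],[-0.32,-0.543,0.15,0,-0.222,0,0.5],[-0.32,-0.543,0.197,0,-0.222,0,0.5],[-0.32,-0.543,0.197,0,-0.222,0,0.5],[-0.32,-0.543,0.197,0,-0.222,0,0.5],[-0.32,-0.543,0.197,0,-0.222,0,0.5],[-0.32,-0.543,0.197,0,-0.222,0,0.5],[-0.32,-0.543,0.197,0,-0.222,0,0.5],[-0.32,-0.543,0.197,0,-0.222,0,0.5],[-0.32,-0.543,0.197,0,-0.222,0,0.5]]

```text
time_s: 13.2
tool_pos: [0.4591, -0.1117, 0.1729]
tool_rot: [179.8, 39.9, 86.1]
force: [-0.2, 0.8, -5.1]
grip_width: 0.0641
grasp_force: 35.0
```

Run:
```python
from h import *
st(); plan([((.456,-.112,.028),86.4,-40)])
```

```text
{'time_s': 13.2, 'tool_pos': [0.4591, -0.1117, 0.1729], 'tool_rot': [179.819, 39.8632, 86.0538], 'force': [-0.2216, 0.7914, -5.0859], 'grip_width': 0.0641, 'grasp_force': 34.968, 'qpos': [17.8711, 8.2779, -37.6936, 113.4597, 41.3577, 82.0636, -38.4057]}
[ 0.3082 -0.0113  0.3719] [-0.0002 -0.0008 -0.0015] rows>= 4
```

servo_tool:
  series:
    - [[0.1,-0.01,0.12,0,0,0,0.5],[0.2,-0.01,0.24,0,0,0,0.5],[0.25,-0.01,0.3,0,0,0,0.5],[0.285,-0.01,0.345,0,0,0,0.5],[0.307,-0.01,0.37,0,0,0,0.5],[0.307,-0.01,0.37,0,0,0,0.5],[0.307,-0.01,0.37,0,0,0,0.5],[0.307,-0.01,0.37,0,0,0,0.5]]

```text
time_s: 13.87
tool_pos: [0.4567, -0.1116, 0.0294]
tool_rot: [179.7, 39.9, 86.1]
force: [0.2, -0.4, -5.0]
grip_width: 0.0637
grasp_force: 35.0
```

servo_tool:
  series:
    - [[0,0,0,0,0,0,0.82],[0,0,0,0,0,0,0.82],[0,0,0,0,0,0,0.82],[0,0,0,0,0,0,0.82],[-0.1,0,-0.12,0,0,0,0.82],[-0.2,0,-0.25,0,0,0,0.82],[-0.3,0,-0.38,0,0,0,0.82],[-0.3,0,-0.38,0,0,0,1],[-0.3,0,-0.38,0,0,0,1],[-0.3,0,-0.38,0,0,0,1]]

```text
time_s: 14.7
tool_pos: [0.456, -0.1073, 0.1747]
tool_rot: [179.7, 40.0, 86.1]
force: [0.1, -0.2, -0.3]
grip_width: 0.0826
grasp_force: 0.0
```

Run:
```python
from h import *
st(); plan([((.52,.02,.26),86.4,0),((.6382,.161,.26),86.4,0)])
```

```text
{'time_s': 14.7, 'tool_pos': [0.456, -0.1073, 0.1747], 'tool_rot': [179.7081, 39.9877, 86.1047], 'force': [0.1424, -0.1837, -0.3268], 'grip_width': 0.0826, 'grasp_force': 0.0, 'qpos': [18.0497, 7.9392, -38.515, 113.6859, 41.1629, 82.4106, -38.7452]}
[ 0.1526  0.1865 -0.4983] [ 0.001   0.2222 -0.001 ] rows>= 6
[0.4938 0.3637 0.    ] [0. 0. 0.] rows>= 5
```

servo_tool:
  series:
    - [[0.153,0.187,-0.5,0,0.222,0,1],[0.153,0.187,-0.5,0,0.222,0,1],[0.153,0.187,-0.5,0,0.222,0,1],[0.153,0.187,-0.5,0,0.222,0,1],[0.153,0.187,-0.5,0,0.222,0,1],[0.153,0.187,-0.5,0,0.222,0,1],[0.153,0.187,-0.5,0,0.222,0,1],[0.153,0.187,-0.5,0,0.222,0,1]]

```text
time_s: 15.37
tool_pos: [0.5187, 0.0185, 0.2567]
tool_rot: [-179.8, 0.1, 86.1]
force: [-0.5, 0.8, 0.8]
grip_width: 0.0873
grasp_force: 0.0
```

servo_tool:
  series:
    - [[0.494,0.364,0,0,0,0,1],[0.494,0.364,0,0,0,0,1],[0.494,0.364,0,0,0,0,1],[0.494,0.364,0,0,0,0,1],[0.494,0.364,0,0,0,0,1],[0.494,0.364,0,0,0,0,1],[0.494,0.364,0,0,0,0,1],[0.494,0.364,0,0,0,0,1],[0.494,0.364,0,0,0,0,1],[0.494,0.364,0,0,0,0,1],[0.494,0.364,0,0,0,0,1]]

```text
time_s: 16.28
tool_pos: [0.6381, 0.1599, 0.2589]
tool_rot: [180.0, 0.1, 86.2]
force: [-0.2, -0.6, 0.9]
grip_width: 0.0869
grasp_force: 0.0
```

Run:
```python
from h import *
st(); plan([((.6385,.161,.136),86.5,0)])
```

```text
{'time_s': 16.2833, 'tool_pos': [0.6381, 0.1599, 0.2589], 'tool_rot': [179.9545, 0.0669, 86.2173], 'force': [-0.2361, -0.6314, 0.9289], 'grip_width': 0.0869, 'grasp_force': 0.0, 'qpos': [12.7077, 23.0377, -39.7849, 77.6546, 14.6537, 84.4266, -29.9909]}
[0.0042 0.0009 0.4096] [ 0.0003  0.0004 -0.0016] rows>= 3
```

servo_tool:
  series:
    - [[0.004,0.001,0.13,0,0,0,1],[0.004,0.001,0.25,0,0,0,1],[0.004,0.001,0.36,0,0,0,1],[0.004,0.001,0.41,0,0,0,1],[0.004,0.001,0.41,0,0,0,1],[0.004,0.001,0.41,0,0,0,1],[0.004,0.001,0.41,0,0,0,0.5],[0.004,0.001,0.41,0,0,0,0.5],[0.004,0.001,0.41,0,0,0,0.5],[0.004,0.001,0.41,0,0,0,0.5],[0.004,0.001,0.41,0,0,0,0.5],[0.004,0.001,0.41,0,0,0,0.5]]

```text
time_s: 17.28
tool_pos: [0.639, 0.1625, 0.1364]
tool_rot: [179.9, -0.0, 86.3]
force: [-1.4, -0.1, 3.8]
grip_width: 0.0636
grasp_force: 35.0
```

servo_tool:
  series:
    - [[0,0,-0.017,0,0,0,0.5],[0,0,-0.017,0,0,0,0.5],[0,0,-0.017,0,0,0,0.5],[0,0,-0.017,0,0,0,0.5]]

```text
time_s: 17.62
tool_pos: [0.6385, 0.1622, 0.1402]
tool_rot: [-180.0, 0.0, 86.3]
force: [-0.7, -0.3, -1.8]
grip_width: 0.064
grasp_force: 35.0
```

servo_tool:
  series:
    - [[-0.05,0,0,0,0,0,0.5],[-0.12,0,0,0,0,0,0.5],[-0.2,0,0,0,0,0,0.5],[-0.28,0,0,0,0,0,0.5],[-0.36,0,0,0,0,0,0.5],[-0.44,0,0,0,0,0,0.5],[-0.52,0,0,0,0,0,0.5],[-0.59,0,0,0,0,0,0.5],[-0.63,0,0,0,0,0,0.5],[-0.63,0,0,0,0,0,0.5],[-0.63,0,0,0,0,0,0.5],[-0.63,0,0,0,0,0,0.5]]

```text
time_s: 18.62
tool_pos: [0.6264, -0.0243, 0.1406]
tool_rot: [-180.0, -0.1, 86.4]
force: [-0.7, 1.0, -0.6]
grip_width: 0.0638
grasp_force: 35.0
```

servo_tool:
  series:
    - [[0,0,-0.3,0,0,0,0.5],[0,0,-0.3,0,0,0,0.5],[0,0,-0.3,0,0,0,0.5],[0,0,-0.3,0,0,0,0.5],[0,0,-0.3,0,0,0,0.5],[0,0,-0.3,0,0,0,0.5],[0,0,-0.3,0,0,0,0.5],[0,0,-0.3,0,0,0,0.5]]

```text
time_s: 19.28
tool_pos: [0.6256, -0.0261, 0.2287]
tool_rot: [-179.8, -0.0, 86.3]
force: [-0.1, -0.2, -0.8]
grip_width: 0.064
grasp_force: 35.0
```

Run:
```python
from h import *
st()
print('yel 1st');plan([((.56,-.22,.25),75,0),((.47,-.4095,.17),75,-40),((.47,-.4095,.028),75,-40)])
c=cam('top'); cv2.imwrite('pics/t4.png',cv2.resize(c['frame'][140:270,80:400,::-1],None,fx=2.4,fy=2.4))
```

```text
{'time_s': 19.2833, 'tool_pos': [0.6256, -0.0261, 0.2287], 'tool_rot': [-179.8243, -0.0052, 86.335], 'force': [-0.143, -0.1506, -0.7782], 'grip_width': 0.064, 'grasp_force': 34.971, 'qpos': [29.3012, 19.1315, -37.0711, 85.0693, 11.5425, 79.8402, -11.9798]}
yel 1st
[-0.6588 -0.177  -0.0706] [-0.001   0.0001  0.063 ] rows>= 5
[-0.6878 -0.1263  0.2667] [-0.     -0.2222 -0.    ] rows>= 6
[ 0.3043 -0.      0.3626] [0. 0. 0.] rows>= 4
```

Run:
```python
from h import *
plan([((.56,-.22,.25),90,0),((.4774,-.4126,.17),94,-40),((.4774,-.4126,.028),94,-40)])
```

```text
[-0.6586 -0.1775 -0.0697] [-0.0008 -0.0001 -0.0204] rows>= 5
[-0.642  -0.2753  0.2667] [-0.0078 -0.2221 -0.0213] rows>= 6
[ 0.3043 -0.      0.3626] [0. 0. 0.] rows>= 4
```

View pics/t4.png

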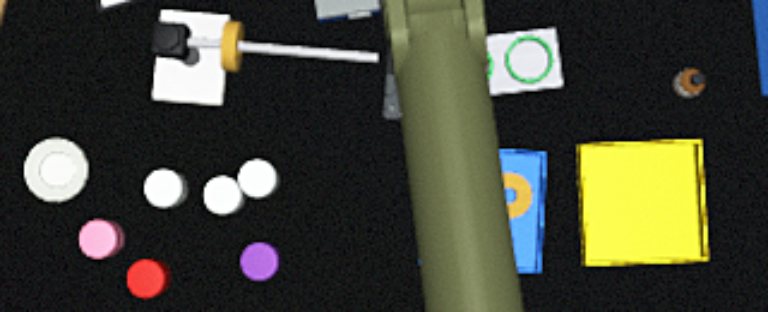

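A canister has been knocked from (294,185) to (258,179), next to the middle one at (223,195). One ring is left on the boom at (232,46).

servo_tool:
  series:
    - [[-0.66,-0.177,-0.07,0,0,-0.02,0.5],[-0.66,-0.177,-0.07,0,0,-0.02,0.5],[-0.66,-0.177,-0.07,0,0,-0.02,0.5],[-0.66,-0.177,-0.07,0,0,-0.02,0.5],[-0.66,-0.177,-0.07,0,0,-0.02,0.5],[-0.66,-0.177,-0.07,0,0,-0.02,0.5],[-0.66,-0.177,-0.07,0,0,-0.02,0.5],[-0.66,-0.177,-0.07,0,0,-0.02,0.5]]

```text
time_s: 20.0
tool_pos: [0.5606, -0.2199, 0.251]
tool_rot: [-180.0, -0.1, 89.9]
force: [1.2, 1.7, -0.9]
grip_width: 0.0638
grasp_force: 35.0
```

servo_tool:
  series:
    - [[-0.642,-0.275,0.267,-0.008,-0.222,-0.021,0.5],[-0.642,-0.275,0.267,-0.008,-0.222,-0.021,0.5],[-0.642,-0.275,0.267,-0.008,-0.222,-0.021,0.5],[-0.642,-0.275,0.267,-0.008,-0.222,-0.021,0.5],[-0.642,-0.275,0.267,-0.008,-0.222,-0.021,0.5],[-0.642,-0.275,0.267,-0.008,-0.222,-0.021,0.5],[-0.642,-0.275,0.267,-0.008,-0.222,-0.021,0.5],[-0.642,-0.275,0.267,-0.008,-0.222,-0.021,0.5],[-0.642,-0.275,0.267,-0.008,-0.222,-0.021,0.5],[-0.642,-0.275,0.267,-0.008,-0.222,-0.021,0.5],[-0.642,-0.275,0.267,-0.008,-0.222,-0.021,0.5]]

```text
time_s: 20.92
tool_pos: [0.4801, -0.4126, 0.1733]
tool_rot: [179.7, 40.0, 93.7]
force: [-0.4, 0.3, 0.0]
grip_width: 0.0638
grasp_force: 35.0
```

Run:
```python
from h import *
st(); plan([((.4774,-.4126,.03),94,-40)])
```

```text
{'time_s': 20.9167, 'tool_pos': [0.4801, -0.4126, 0.1733], 'tool_rot': [179.6684, 39.9932, 93.7164], 'force': [-0.3622, 0.3119, 0.0346], 'grip_width': 0.0638, 'grasp_force': 34.9708, 'qpos': [43.0154, 7.7617, -26.6917, 113.1515, 51.4082, 55.783, -7.9314]}
[ 0.3074 -0.0111  0.3656] [ 0.0008 -0.     -0.0012] rows>= 4
```

servo_tool:
  series:
    - [[0.1,-0.01,0.12,0,0,0,0.5],[0.2,-0.01,0.24,0,0,0,0.5],[0.25,-0.01,0.3,0,0,0,0.5],[0.285,-0.01,0.345,0,0,0,0.5],[0.306,-0.01,0.365,0,0,0,0.5],[0.306,-0.01,0.365,0,0,0,0.5],[0.306,-0.01,0.365,0,0,0,0.5],[0.306,-0.01,0.365,0,0,0,0.5]]

```text
time_s: 21.58
tool_pos: [0.4769, -0.4138, 0.0309]
tool_rot: [179.7, 40.1, 93.7]
force: [0.0, -0.2, -0.8]
grip_width: 0.0637
grasp_force: 35.0
```

servo_tool:
  series:
    - [[0,0,0,0,0,0,0.8],[0,0,0,0,0,0,0.8],[0,0,0,0,0,0,0.8],[0,0,0,0,0,0,0.8],[-0.1,0,-0.12,0,0,0,0.8],[-0.2,0,-0.25,0,0,0,0.8],[-0.3,0,-0.38,0,0,0,0.8],[-0.3,0,-0.38,0,0,0,1],[-0.3,0,-0.38,0,0,0,1],[-0.3,0,-0.38,0,0,0,1]]

```text
time_s: 22.42
tool_pos: [0.4754, -0.4092, 0.1761]
tool_rot: [179.7, 40.1, 93.6]
force: [-0.2, -0.1, -0.6]
grip_width: 0.0823
grasp_force: 0.0
```

Run:
```python
from h import *
st(); plan([((.52,-.25,.27),90,0),((.57,-.02,.27),87,0),((.641,.2,.27),86.5,0)])
```

```text
{'time_s': 22.4167, 'tool_pos': [0.4754, -0.4092, 0.1761], 'tool_rot': [179.6785, 40.1219, 93.6451], 'force': [-0.2414, -0.1063, -0.6203], 'grip_width': 0.0823, 'grasp_force': 0.0, 'qpos': [43.3906, 6.946, -27.2041, 113.7261, 51.1049, 55.9643, -7.9014]}
[ 0.1962  0.1854 -0.5736] [0.0088 0.2228 0.02  ] rows>= 6
[0.7667 0.1667 0.    ] [ 0.     -0.      0.0167] rows>= 6
[0.7447 0.198  0.    ] [ 0.     -0.      0.0028] rows>= 6
```

servo_tool:
  series:
    - [[0.196,0.185,-0.57,0.009,0.223,0.02,1],[0.196,0.185,-0.57,0.009,0.223,0.02,1],[0.196,0.185,-0.57,0.009,0.223,0.02,1],[0.196,0.185,-0.57,0.009,0.223,0.02,1],[0.196,0.185,-0.57,0.009,0.223,0.02,1],[0.196,0.185,-0.57,0.009,0.223,0.02,1],[0.196,0.185,-0.57,0.009,0.223,0.02,1],[0.196,0.185,-0.57,0.009,0.223,0.02,1]]

```text
time_s: 23.08
tool_pos: [0.5179, -0.2526, 0.2644]
tool_rot: [-179.5, -0.2, 89.8]
force: [-0.5, -0.1, -1.0]
grip_width: 0.087
grasp_force: 0.0
```

servo_tool:
  series:
    - [[0.767,0.167,0,0,0,0.017,1],[0.767,0.167,0,0,0,0.017,1],[0.767,0.167,0,0,0,0.017,1],[0.767,0.167,0,0,0,0.017,1],[0.767,0.167,0,0,0,0.017,1],[0.767,0.167,0,0,0,0.017,1],[0.767,0.167,0,0,0,0.017,1]]

```text
time_s: 23.67
tool_pos: [0.5684, -0.0103, 0.2661]
tool_rot: [-179.7, -0.3, 87.7]
force: [0.2, -0.2, -0.2]
grip_width: 0.0871
grasp_force: 0.0
```

servo_tool:
  series:
    - [[0.71,0.198,0,0,0,0.003,1],[0.71,0.198,0,0,0,0.003,1],[0.71,0.198,0,0,0,0.003,1],[0.71,0.198,0,0,0,0.003,1],[0.71,0.198,0,0,0,0.003,1],[0.71,0.198,0,0,0,0.003,1],[0.71,0.198,0,0,0,0.003,1],[0.71,0.198,0,0,0,0.003,1],[0.71,0.198,0,0,0,0.003,1],[0.71,0.198,0,0,0,0.003,1]]

```text
time_s: 24.5
tool_pos: [0.6401, 0.1866, 0.2675]
tool_rot: [-179.8, -0.0, 86.3]
force: [0.1, -0.4, 0.4]
grip_width: 0.0869
grasp_force: 0.0
```

Run:
```python
from h import *
st(); c=cam('wrist')
hsv=cv2.cvtColor(c['frame'],cv2.COLOR_RGB2HSV).astype(int)
m=((hsv[...,1]>90)&(hsv[...,0]>10)&(hsv[...,0]<27)&(hsv[...,2]>60)).astype(np.uint8)
n,l,s,ce=cv2.connectedComponentsWithStats(m)
for i in range(1,n):
    if s[i,4]>300:
        ys,xs=np.where(l==i); p=pts(c,np.c_[xs,ys]); p=p[(p[:,2]>.1)&(p[:,2]<.2)]
        if len(p)<50: continue
        t=p[p[:,2]>.165]; print(ce[i].round(0),s[i,4],'y',np.percentile(t[:,1],[2,98]).round(4),'x',np.percentile(p[:,0],[1,99]).round(4))
plan([((.641,.2155,.136),86.5,0)])
```

```text
{'time_s': 24.5, 'tool_pos': [0.6401, 0.1866, 0.2675], 'tool_rot': [-179.7634, -0.0103, 86.2601], 'force': [0.1028, -0.4073, 0.4365], 'grip_width': 0.0869, 'grasp_force': 0.0, 'qpos': [11.2647, 24.8294, -42.0142, 75.0972, 16.2249, 86.2889, -32.88]}
[257. 159.] 2105 y [0.2077 0.228 ] x [0.6111 0.6729]
[ 0.0959 -0.0021  0.4392] [-0.0012 -0.0002 -0.0014] rows>= 4
```

servo_tool:
  series:
    - [[0.103,0.001,0.05,0,0,0,1],[0.103,0.001,0.15,0,0,0,1],[0.103,0.001,0.27,0,0,0,1],[0.103,0.001,0.38,0,0,0,1],[0.103,0.001,0.438,0,0,0,1],[0.103,0.001,0.438,0,0,0,1],[0.103,0.001,0.438,0,0,0,1],[0.103,0.001,0.438,0,0,0,0.5],[0.103,0.001,0.438,0,0,0,0.5],[0.103,0.001,0.438,0,0,0,0.5],[0.103,0.001,0.438,0,0,0,0.5],[0.103,0.001,0.438,0,0,0,0.5]]

```text
time_s: 25.55
tool_pos: [0.6422, 0.2205, 0.1376]
tool_rot: [-179.8, -0.2, 86.4]
force: [-0.6, -0.3, 3.4]
grip_width: 0.0639
grasp_force: 35.0
```

servo_tool:
  series:
    - [[0,0,0,0,0,0,0.5],[0,0,-0.017,0,0,0,0.5],[0,0,-0.017,0,0,0,0.5],[0,0,-0.017,0,0,0,0.5],[0,0,-0.017,0,0,0,0.5]]

```text
time_s: 25.97
tool_pos: [0.6416, 0.2201, 0.1413]
tool_rot: [-179.7, -0.1, 86.4]
force: [-0.0, -0.3, -0.6]
grip_width: 0.0639
grasp_force: 35.0
```

servo_tool:
  series:
    - [[-0.05,0,0,0,0,0,0.5],[-0.12,0,0,0,0,0,0.5],[-0.2,0,0,0,0,0,0.5],[-0.28,0,0,0,0,0,0.5],[-0.36,0,0,0,0,0,0.5],[-0.45,0,0,0,0,0,0.5],[-0.54,0,0,0,0,0,0.5],[-0.63,0,0,0,0,0,0.5],[-0.72,0,0,0,0,0,0.5],[-0.82,0,0,0,0,0,0.5],[-0.82,0,0,0,0,0,0.5],[-0.82,0,0,0,0,0,0.5]]

```text
time_s: 26.97
tool_pos: [0.6261, -0.0287, 0.1404]
tool_rot: [-179.7, -0.1, 86.1]
force: [0.8, 0.6, -0.2]
grip_width: 0.0639
grasp_force: 35.0
```

servo_tool:
  series:
    - [[0,0,-0.02,0,0,0,0.5],[0,0,-0.3,0,0,0,0.5],[0,0,-0.3,0,0,0,0.5],[0,0,-0.3,0,0,0,0.5],[0,0,-0.3,0,0,0,0.5],[0,0,-0.3,0,0,0,0.5],[0,0,-0.3,0,0,0,0.5],[0,0,-0.3,0,0,0,0.5]]

```text
time_s: 27.63
tool_pos: [0.6259, -0.025, 0.2293]
tool_rot: [-179.6, -0.2, 86.5]
force: [-1.1, -0.9, -1.7]
grip_width: 0.0637
grasp_force: 35.0
```

Run:
```python
from h import *
st()
print('yel 2nd');plan([((.56,-.18,.25),90,0),((.472,-.3408,.175),94,-40),((.472,-.3408,.03),94,-40)])
```

```text
{'time_s': 27.6333, 'tool_pos': [0.6259, -0.025, 0.2293], 'tool_rot': [-179.5895, -0.1615, 86.4689], 'force': [-1.0562, -0.8783, -1.7487], 'grip_width': 0.0637, 'grasp_force': 34.9666, 'qpos': [31.1469, 19.9106, -39.7422, 84.685, 12.5219, 80.3656, -12.612]}
yel 2nd
[-0.5289 -0.1879 -0.0693] [-0.0023 -0.001  -0.0196] rows>= 5
[-0.536  -0.2933  0.25  ] [-0.0078 -0.2221 -0.0213] rows>= 6
[ 0.3107 -0.      0.3703] [0. 0. 0.] rows>= 4
```

Run:
```python
from h import *
c=cam('top'); cv2.imwrite('pics/t5.png',cv2.resize(c['frame'][185:260,260:390,::-1],None,fx=5,fy=5,interpolation=cv2.INTER_CUBIC))
```

```text
(no output)
```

View pics/t5.png

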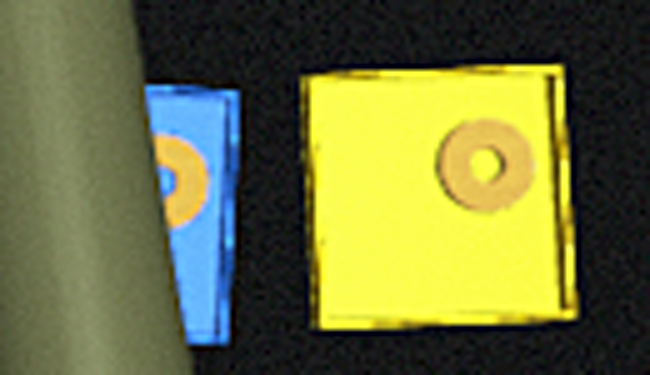

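The first hollow ring lies flat in the yellow tray at crop (487,166), leaving room to its left.

servo_tool:
  series:
    - [[-0.53,-0.188,-0.07,0,0,-0.02,0.5],[-0.53,-0.188,-0.07,0,0,-0.02,0.5],[-0.53,-0.188,-0.07,0,0,-0.02,0.5],[-0.53,-0.188,-0.07,0,0,-0.02,0.5],[-0.53,-0.188,-0.07,0,0,-0.02,0.5],[-0.53,-0.188,-0.07,0,0,-0.02,0.5],[-0.53,-0.188,-0.07,0,0,-0.02,0.5]]

```text
time_s: 28.27
tool_pos: [0.5603, -0.1807, 0.2511]
tool_rot: [-179.7, -0.2, 90.0]
force: [0.7, 1.1, -1.9]
grip_width: 0.0641
grasp_force: 35.0
```

servo_tool:
  series:
    - [[-0.52,-0.293,0.25,-0.008,-0.222,-0.021,0.5],[-0.52,-0.293,0.25,-0.008,-0.222,-0.021,0.5],[-0.52,-0.293,0.25,-0.008,-0.222,-0.021,0.5],[-0.52,-0.293,0.25,-0.008,-0.222,-0.021,0.5],[-0.52,-0.293,0.25,-0.008,-0.222,-0.021,0.5],[-0.52,-0.293,0.25,-0.008,-0.222,-0.021,0.5],[-0.52,-0.293,0.25,-0.008,-0.222,-0.021,0.5],[-0.52,-0.293,0.25,-0.008,-0.222,-0.021,0.5],[-0.52,-0.293,0.25,-0.008,-0.222,-0.021,0.5],[-0.52,-0.293,0.25,-0.008,-0.222,-0.021,0.5],[-0.52,-0.293,0.25,-0.008,-0.222,-0.021,0.5]]

```text
time_s: 29.18
tool_pos: [0.4737, -0.3369, 0.1779]
tool_rot: [-180.0, 39.8, 94.0]
force: [0.4, 0.5, -1.3]
grip_width: 0.064
grasp_force: 35.0
```

Run:
```python
from h import *
st(); plan([((.4717,-.337,.03),94,-40)])
```

```text
{'time_s': 29.1833, 'tool_pos': [0.4737, -0.3369, 0.1779], 'tool_rot': [-179.9703, 39.7711, 93.9554], 'force': [0.3911, 0.4813, -1.2789], 'grip_width': 0.064, 'grasp_force': 34.9664, 'qpos': [42.7074, 4.5539, -34.3392, 115.9768, 48.9071, 60.9271, -12.5759]}
[ 0.3155 -0.0064  0.3789] [-0.0003 -0.0013 -0.0002] rows>= 4
```

servo_tool:
  series:
    - [[0.1,-0.006,0.12,0,0,0,0.5],[0.2,-0.006,0.24,0,0,0,0.5],[0.25,-0.006,0.3,0,0,0,0.5],[0.29,-0.006,0.35,0,0,0,0.5],[0.315,-0.006,0.378,0,0,0,0.5],[0.315,-0.006,0.378,0,0,0,0.5],[0.315,-0.006,0.378,0,0,0,0.5],[0.315,-0.006,0.378,0,0,0,0.5]]

```text
time_s: 29.85
tool_pos: [0.4715, -0.3373, 0.0305]
tool_rot: [-180.0, 39.8, 94.0]
force: [0.6, -0.0, -1.0]
grip_width: 0.0636
grasp_force: 35.0
```

servo_tool:
  series:
    - [[0,0,0,0,0,0,0.8],[0,0,0,0,0,0,0.8],[0,0,0,0,0,0,0.8],[0,0,0,0,0,0,0.8],[-0.1,0,-0.12,0,0,0,0.8],[-0.2,0,-0.25,0,0,0,0.8],[-0.3,0,-0.38,0,0,0,0.8],[-0.3,0,-0.38,0,0,0,1],[-0.3,0,-0.38,0,0,0,1],[-0.3,0,-0.38,0,0,0,1]]

```text
time_s: 30.68
tool_pos: [0.4712, -0.3331, 0.1765]
tool_rot: [180.0, 39.9, 93.9]
force: [-0.8, 0.3, 0.1]
grip_width: 0.0822
grasp_force: 0.0
```

Run:
```python
from h import *
st(); plan([((.5,-.18,.28),94,0),((.52,0.05,.28),94,0)])
```

```text
{'time_s': 30.6833, 'tool_pos': [0.4712, -0.3331, 0.1765], 'tool_rot': [179.9559, 39.9315, 93.9287], 'force': [-0.8218, 0.2939, 0.0979], 'grip_width': 0.0822, 'grasp_force': 0.0, 'qpos': [43.1822, 4.2646, -35.2316, 116.5421, 49.0379, 60.9447, -13.1925]}
[ 0.1639  0.1311 -0.587 ] [ 1.000e-04  2.218e-01 -3.000e-04] rows>= 6
[0.7601 0.12   0.    ] [0. 0. 0.] rows>= 6
```

servo_tool:
  series:
    - [[0.164,0.131,-0.587,0,0.222,0,1],[0.164,0.131,-0.587,0,0.222,0,1],[0.164,0.131,-0.587,0,0.222,0,1],[0.164,0.131,-0.587,0,0.222,0,1],[0.164,0.131,-0.587,0,0.222,0,1],[0.164,0.131,-0.587,0,0.222,0,1],[0.164,0.131,-0.587,0,0.222,0,1],[0.164,0.131,-0.587,0,0.222,0,1]]

```text
time_s: 31.35
tool_pos: [0.4982, -0.1816, 0.2757]
tool_rot: [-179.6, -0.2, 93.8]
force: [-0.9, -0.5, 0.2]
grip_width: 0.087
grasp_force: 0.0
```

servo_tool:
  series:
    - [[0.76,0.12,0,0,0,0,1],[0.76,0.12,0,0,0,0,1],[0.76,0.12,0,0,0,0,1],[0.76,0.12,0,0,0,0,1],[0.76,0.12,0,0,0,0,1],[0.76,0.12,0,0,0,0,1],[0.76,0.12,0,0,0,0,1],[0.76,0.12,0,0,0,0,1],[0.76,0.12,0,0,0,0,1],[0.76,0.12,0,0,0,0,1]]

```text
time_s: 32.18
tool_pos: [0.5191, 0.0483, 0.2776]
tool_rot: [-179.8, -0.1, 93.9]
force: [-0.5, 0.2, 0.4]
grip_width: 0.087
grasp_force: 0.0
```

```bash
cat >> h.py <<'E'
def cans(c,box=(80,400,110,270),z=.05):
    hsv=cv2.cvtColor(c['frame'],cv2.COLOR_RGB2HSV).astype(int)
    m=((hsv[...,1]<50)&(hsv[...,2]>150)).astype(np.uint8); n,l,s,ce=cv2.connectedComponentsWithStats(m)
    for i in range(1,n):
        if s[i,4]<80: continue
        ys,xs=np.where(l==i); uv=np.c_[xs,ys]; P=pts(c,uv); k=abs(P[:,2]-z)<.015
        if k.sum()<60: continue
        (u,v),r=cv2.minEnclosingCircle(uv[k].astype(np.float32)); q=onz(c,[[u,v]],z)[0]
        if q[0]<.65: print('can',(round(u),round(v)),'r',round(r,1),k.sum(),q.round(4),'cen',onz(c,[uv[k].mean(0)],z)[0][:2].round(4))
E
python3 - <<'E'
from h import *
st(); c=cam('top'); cans(c); cv2.imwrite('pics/t6.png',cv2.resize(c['frame'][140:270,80:400,::-1],None,fx=2.4,fy=2.4))
w=cam('wrist'); cans(w)
E
```

```text
{'time_s': 32.1833, 'tool_pos': [0.5191, 0.0483, 0.2776], 'tool_rot': [-179.7502, -0.0825, 93.8511], 'force': [-0.5117, 0.2178, 0.4393], 'grip_width': 0.087, 'grasp_force': 0.0, 'qpos': [35.0051, 4.1215, -44.9643, 94.8532, 2.8273, 82.4772, -6.4162]}
can (179, 217) r 15.7 386 [0.4621 0.2185 0.05  ] cen [0.4614 0.2178]
can (148, 218) r 7.9 196 [0.4581 0.3234 0.05  ] cen [0.4571 0.3231]
can (507, 250) r 23.3 120 [ 0.3758 -0.87    0.05  ] cen [ 0.342 -0.865]
can (210, 5) r 21.5 942 [0.4503 0.2366 0.05  ] cen [0.4506 0.2296]
can (229, 46) r 22.7 1510 [0.4748 0.1918 0.05  ] cen [0.4742 0.1914]
```

View pics/t6.png

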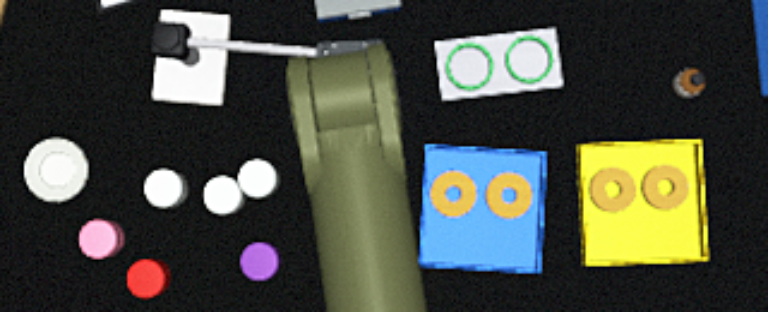

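All four rings lie flat: two in blue (452,193), (509,195); two in yellow (612,189), (665,187). Canisters at (164,188), (223,195), (258,179); the last two nearly touch.

Run:
```python
from h import *
plan([((.4745,.1916,.14),121,0),((.4745,.1916,.036),121,0)])
```

```text
[ 0.4853 -0.1158  0.4615] [-0.001  -0.0009 -0.151 ] rows>= 5
[ 0.     -0.      0.3467] [0. 0. 0.] rows>= 3
```

servo_tool:
  series:
    - [[0.485,-0.116,0.4,0,0,-0.151,1],[0.485,-0.116,0.4,0,0,-0.151,1],[0.485,-0.116,0.4,0,0,-0.151,1],[0.485,-0.116,0.4,0,0,-0.151,1],[0.485,-0.116,0.4,0,0,-0.151,1],[0.485,-0.116,0.4,0,0,-0.151,1],[0.485,-0.116,0.4,0,0,-0.151,1],[0.485,-0.116,0.4,0,0,-0.151,1],[0.485,-0.116,0.4,0,0,-0.151,1]]

```text
time_s: 33.03
tool_pos: [0.4759, 0.1913, 0.1599]
tool_rot: [180.0, -0.2, 121.0]
force: [-0.2, -0.3, -0.2]
grip_width: 0.0872
grasp_force: 0.0
```

Run:
```python
from h import *
st(); w=cam('wrist'); cans(w)
plan([((.4745,.1916,.036),121,0)])
save(w,'w3')
```

```text
{'time_s': 33.0333, 'tool_pos': [0.4759, 0.1913, 0.1599], 'tool_rot': [179.9953, -0.1548, 120.9552], 'force': [-0.2099, -0.3181, -0.2106], 'grip_width': 0.0872, 'grasp_force': 0.0, 'qpos': [25.0484, 8.8514, -53.3369, 105.6114, 7.4194, 69.2398, 0.3528]}
can (318, 50) r 32.1 3005 [0.457  0.3215 0.05  ] cen [0.4572 0.3214]
can (260, 130) r 29.2 2617 [0.4495 0.2394 0.05  ] cen [0.4494 0.2393]
can (256, 188) r 27.5 2284 [0.4738 0.1918 0.05  ] cen [0.4736 0.1921]
[ 0.0016 -0.0038  0.413 ] [ 0.0001 -0.0009 -0.0002] rows>= 3
```

View pics/w3.png

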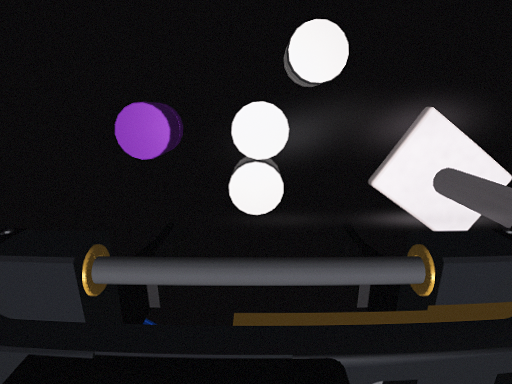

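The wrist view shows the three white canisters at (318,50), (260,130), (256,188), with the tool lined up on the nearest.

servo_tool:
  series:
    - [[0.001,-0.005,0.1,0,0,0,1],[0.001,-0.005,0.22,0,0,0,1],[0.001,-0.005,0.34,0,0,0,1],[0.001,-0.005,0.411,0,0,0,1],[0.001,-0.005,0.411,0,0,0,1],[0.001,-0.005,0.411,0,0,0,1],[0.001,-0.005,0.411,0,0,0,0.3],[0.001,-0.005,0.411,0,0,0,0.3],[0.001,-0.005,0.411,0,0,0,0.3],[0.001,-0.005,0.411,0,0,0,0.3],[0.001,-0.005,0.411,0,0,0,0.3],[0.001,-0.005,0.411,0,0,0,0.3]]
  grip_force: 25

```text
time_s: 34.08
tool_pos: [0.4729, 0.1929, 0.0362]
tool_rot: [-180.0, -0.2, 121.2]
force: [-0.0, -0.6, -0.8]
grip_width: 0.0548
grasp_force: 0.0
```

servo_tool:
  series:
    - [[0,0,0,0,0,0,0.3],[0,0,0,0,0,0,0.3],[0,0,-0.05,0,0,0,0.3],[0,0,-0.12,0,0,0,0.3],[0,0,-0.2,0,0,0,0.3],[0,0,-0.3,0,0,0,0.3],[0,0,-0.4,0,0,0,0.3],[0,0,-0.4,0,0,0,0.3],[0,0,-0.4,0,0,0,0.3],[0,0,-0.4,0,0,0,0.3],[0,0,-0.4,0,0,0,0.3],[0,0,-0.4,0,0,0,0.3]]

```text
time_s: 35.08
tool_pos: [0.472, 0.1922, 0.1543]
tool_rot: [-179.8, -0.3, 121.2]
force: [0.2, 0.0, 0.2]
grip_width: 0.0513
grasp_force: 25.0
```

Run:
```python
from h import *
st()
c=cam('top'); hsv=cv2.cvtColor(c['frame'],cv2.COLOR_RGB2HSV).astype(int)
m=((hsv[...,1]>90)&(hsv[...,0]>50)&(hsv[...,0]<90)).astype(np.uint8); m[:,:255]=0;m[:150]=0;m[190:]=0;m[:,315:]=0
n,l,s,ce=cv2.connectedComponentsWithStats(m)
for i in range(1,n):
    if s[i,4]>30:
        p=np.argwhere(l==i)[:,::-1].astype(np.float32); print(s[i,4],onz(c,[cv2.fitEllipse(p)[0],cv2.minAreaRect(p)[0],ce[i]],.017).round(4).tolist())
```

```text
{'time_s': 35.0833, 'tool_pos': [0.472, 0.1922, 0.1543], 'tool_rot': [-179.7935, -0.2775, 121.1657], 'force': [0.2434, 0.026, 0.1501], 'grip_width': 0.0513, 'grasp_force': 24.9997, 'qpos': [25.4332, 9.0446, -53.9688, 106.2208, 7.5499, 68.8208, 0.2031]}
78 [[0.652, -0.1863, 0.017], [0.6516, -0.1861, 0.017], [0.6533, -0.1857, 0.017]]
77 [[0.6401, -0.1011, 0.017], [0.6394, -0.1005, 0.017], [0.641, -0.1001, 0.017]]
```

Empty (≈0 N) → yellow tray.

Run:
```python
from h import *
plan([((.5,-.05,.16),95,0),((.43,-.30,.15),75,0),((.404,-.386,.13),70,0),((.404,-.386,.043),70,0)])
```

```text
[-0.739  -0.3387 -0.0207] [-0.0014 -0.0013  0.1454] rows>= 6
[-0.8098 -0.3051  0.0333] [-0.     -0.      0.1111] rows>= 7
[-0.2993 -0.0095  0.0667] [ 0.     -0.      0.0278] rows>= 3
[ 0.   -0.    0.29] [0. 0. 0.] rows>= 3
```

servo_tool:
  series:
    - [[-0.74,-0.34,-0.02,0,0,0.145,0.3],[-0.74,-0.34,-0.02,0,0,0.145,0.3],[-0.74,-0.34,-0.02,0,0,0.145,0.3],[-0.74,-0.34,-0.02,0,0,0.145,0.3],[-0.74,-0.34,-0.02,0,0,0.145,0.3],[-0.74,-0.34,-0.02,0,0,0.145,0.3],[-0.74,-0.34,-0.02,0,0,0.145,0.3],[-0.74,-0.34,-0.02,0,0,0.145,0.3]]

```text
time_s: 35.8
tool_pos: [0.5001, -0.0527, 0.1601]
tool_rot: [-179.8, -0.2, 94.7]
force: [0.2, 0.8, -0.1]
grip_width: 0.0513
grasp_force: 25.0
```

servo_tool:
  series:
    - [[-0.81,-0.305,0.033,0,0,0.111,0.3],[-0.81,-0.305,0.033,0,0,0.111,0.3],[-0.81,-0.305,0.033,0,0,0.111,0.3],[-0.81,-0.305,0.033,0,0,0.111,0.3],[-0.81,-0.305,0.033,0,0,0.111,0.3],[-0.81,-0.305,0.033,0,0,0.111,0.3],[-0.81,-0.305,0.033,0,0,0.111,0.3],[-0.81,-0.305,0.033,0,0,0.111,0.3],[-0.81,-0.305,0.033,0,0,0.111,0.3]]

```text
time_s: 36.55
tool_pos: [0.4313, -0.2986, 0.15]
tool_rot: [-179.7, -0.2, 75.1]
force: [0.6, -0.0, -0.9]
grip_width: 0.0513
grasp_force: 25.0
```

servo_tool:
  series:
    - [[-0.3,-0.01,0.067,0,0,0.028,0.3],[-0.3,-0.01,0.067,0,0,0.028,0.3],[-0.3,-0.01,0.067,0,0,0.028,0.3],[-0.3,-0.01,0.067,0,0,0.028,0.3],[-0.3,-0.01,0.067,0,0,0.028,0.3],[-0.3,-0.01,0.067,0,0,0.028,0.3],[-0.3,-0.01,0.067,0,0,0.028,0.3],[-0.3,-0.01,0.067,0,0,0.028,0.3]]

```text
time_s: 37.22
tool_pos: [0.406, -0.3847, 0.1309]
tool_rot: [-179.8, -0.1, 70.2]
force: [0.2, -0.4, -0.9]
grip_width: 0.0514
grasp_force: 25.0
```

Run:
```python
from h import *
st(); plan([((.404,-.386,.043),70,0)])
```

```text
{'time_s': 37.2167, 'tool_pos': [0.406, -0.3847, 0.1309], 'tool_rot': [-179.8277, -0.0883, 70.2256], 'force': [0.1664, -0.4069, -0.8768], 'grip_width': 0.0514, 'grasp_force': 24.9998, 'qpos': [61.2273, 12.6695, -23.072, 102.0082, 5.3439, 66.5901, 16.741]}
[-0.0067 -0.004   0.293 ] [-0.001  -0.0005  0.0013] rows>= 3
```

servo_tool:
  series:
    - [[-0.007,-0.004,0.12,0,0,0,0.3],[-0.007,-0.004,0.22,0,0,0,0.3],[-0.007,-0.004,0.28,0,0,0,0.3],[-0.007,-0.004,0.293,0,0,0,0.3],[-0.007,-0.004,0.293,0,0,0,0.3],[-0.007,-0.004,0.293,0,0,0,0.3]]

```text
time_s: 37.72
tool_pos: [0.4034, -0.3876, 0.0433]
tool_rot: [-179.9, -0.1, 70.1]
force: [0.4, 0.2, -0.4]
grip_width: 0.0513
grasp_force: 25.0
```

servo_tool:
  series:
    - [[0,0,0,0,0,0,0.8],[0,0,0,0,0,0,0.8],[0,0,0,0,0,0,0.8],[0,0,-0.05,0,0,0,0.8],[0,0,-0.15,0,0,0,0.8],[0,0,-0.3,0,0,0,0.8],[0,0,-0.4,0,0,0,0.8],[0,0,-0.4,0,0,0,0.8],[0,0,-0.4,0,0,0,1]]

```text
time_s: 38.47
tool_pos: [0.4044, -0.3894, 0.1657]
tool_rot: [179.9, 0.1, 70.0]
force: [-0.6, -0.3, -1.0]
grip_width: 0.0719
grasp_force: 0.0
```

Run:
```python
from h import *
st(); plan([((.47,-.15,.2),85,0),((.5,.03,.2),98,0),((.451,.235,.16),110,0)])
```

```text
{'time_s': 38.4667, 'tool_pos': [0.4044, -0.3894, 0.1657], 'tool_rot': [179.903, 0.0934, 70.0328], 'force': [-0.5629, -0.314, -0.9733], 'grip_width': 0.0719, 'grasp_force': 0.0, 'qpos': [61.8342, 10.9543, -23.0974, 99.7427, 4.6072, 70.099, 17.5855]}
[ 0.8246 -0.0667 -0.1159] [ 0.0005  0.0006 -0.0832] rows>= 7
[0.6064 0.0473 0.    ] [-0.      0.     -0.0722] rows>= 5
[ 0.6994 -0.0666  0.1333] [ 0.      0.     -0.0667] rows>= 6
```

servo_tool:
  series:
    - [[0.825,-0.067,-0.116,0,0,-0.083,1],[0.825,-0.067,-0.116,0,0,-0.083,1],[0.825,-0.067,-0.116,0,0,-0.083,1],[0.825,-0.067,-0.116,0,0,-0.083,1],[0.825,-0.067,-0.116,0,0,-0.083,1],[0.825,-0.067,-0.116,0,0,-0.083,1],[0.825,-0.067,-0.116,0,0,-0.083,1],[0.825,-0.067,-0.116,0,0,-0.083,1]]

```text
time_s: 39.13
tool_pos: [0.4689, -0.1457, 0.1972]
tool_rot: [-179.8, -0.1, 85.3]
force: [-0.2, -1.1, -0.5]
grip_width: 0.0868
grasp_force: 0.0
```

servo_tool:
  series:
    - [[0.606,0.047,0,0,0,-0.072,1],[0.606,0.047,0,0,0,-0.072,1],[0.606,0.047,0,0,0,-0.072,1],[0.606,0.047,0,0,0,-0.072,1],[0.606,0.047,0,0,0,-0.072,1],[0.606,0.047,0,0,0,-0.072,1]]

```text
time_s: 39.63
tool_pos: [0.4983, 0.035, 0.1974]
tool_rot: [-179.8, -0.3, 98.3]
force: [-0.5, -1.3, -0.6]
grip_width: 0.0868
grasp_force: 0.0
```

servo_tool:
  series:
    - [[0.7,-0.067,0.133,0,0,-0.067,1],[0.7,-0.067,0.133,0,0,-0.067,1],[0.7,-0.067,0.133,0,0,-0.067,1],[0.7,-0.067,0.133,0,0,-0.067,1],[0.7,-0.067,0.133,0,0,-0.067,1],[0.7,-0.067,0.133,0,0,-0.067,1],[0.7,-0.067,0.133,0,0,-0.067,1],[0.7,-0.067,0.133,0,0,-0.067,1],[0.7,-0.067,0.133,0,0,-0.067,1]]

```text
time_s: 40.38
tool_pos: [0.4509, 0.2332, 0.1584]
tool_rot: [-179.8, -0.1, 109.7]
force: [0.1, -0.2, -0.4]
grip_width: 0.0867
grasp_force: 0.0
```

Run:
```python
from h import *
st(); w=cam('wrist'); cans(w); cans(cam('top'))
plan([((.4495,.2393,.036),110,0)])
```

```text
{'time_s': 40.3833, 'tool_pos': [0.4509, 0.2332, 0.1584], 'tool_rot': [-179.83, -0.1333, 109.7387], 'force': [0.071, -0.1669, -0.4171], 'grip_width': 0.0867, 'grasp_force': 0.0, 'qpos': [23.0158, 8.8907, -56.8814, 106.2207, 7.7767, 69.2049, -16.602]}
can (300, 100) r 30.7 2819 [0.4573 0.3217 0.05  ] cen [0.4572 0.3217]
can (259, 184) r 27.7 2337 [0.4494 0.2396 0.05  ] cen [0.4495 0.2396]
can (508, 252) r 22.1 116 [ 0.3693 -0.8748  0.05  ] cen [ 0.3395 -0.8645]
can (361, 238) r 7.7 186 [ 0.4033 -0.3869  0.05  ] cen [ 0.4035 -0.3865]
[0.0178 0.0029 0.4094] [-0.0007 -0.0008 -0.0015] rows>= 3
```

servo_tool:
  series:
    - [[0.018,0.003,0.1,0,0,0,1],[0.018,0.003,0.22,0,0,0,1],[0.018,0.003,0.34,0,0,0,1],[0.018,0.003,0.408,0,0,0,1],[0.018,0.003,0.408,0,0,0,1],[0.018,0.003,0.408,0,0,0,1],[0.018,0.003,0.408,0,0,0,0.3],[0.018,0.003,0.408,0,0,0,0.3],[0.018,0.003,0.408,0,0,0,0.3],[0.018,0.003,0.408,0,0,0,0.3],[0.018,0.003,0.408,0,0,0,0.3],[0.018,0.003,0.408,0,0,0,0.3]]

```text
time_s: 41.48
tool_pos: [0.4485, 0.2422, 0.037]
tool_rot: [-179.9, -0.2, 110.0]
force: [0.1, 0.2, 0.6]
grip_width: 0.0547
grasp_force: 0.0
```

servo_tool:
  series:
    - [[0,0,0,0,0,0,0.3],[0,0,0,0,0,0,0.3],[0,0,-0.05,0,0,0,0.3],[0,0,-0.12,0,0,0,0.3],[0,0,-0.2,0,0,0,0.3],[0,0,-0.3,0,0,0,0.3],[0,0,-0.4,0,0,0,0.3],[0,0,-0.4,0,0,0,0.3],[0,0,-0.4,0,0,0,0.3],[0,0,-0.4,0,0,0,0.3],[0,0,-0.4,0,0,0,0.3],[0,0,-0.4,0,0,0,0.3]]

```text
time_s: 42.48
tool_pos: [0.4474, 0.2413, 0.1548]
tool_rot: [-179.7, -0.2, 110.0]
force: [0.9, 0.1, -3.9]
grip_width: 0.0515
grasp_force: 25.0
```

Run:
```python
from h import *
st()
print('yel');plan([((.5,-.02,.16),95,0),((.43,-.25,.15),75,0),((.40,-.325,.13),72,0)])
print('hold');plan([((.5,0.05,.19),95,0),((.6397,-.06,.19),85,0)])
```

```text
{'time_s': 42.4833, 'tool_pos': [0.4474, 0.2413, 0.1548], 'tool_rot': [-179.7013, -0.2215, 110.0077], 'force': [0.8777, 0.0786, -3.8985], 'grip_width': 0.0515, 'grasp_force': 24.9971, 'qpos': [22.6809, 9.6413, -57.8015, 106.2784, 8.4206, 68.9926, -17.8142]}
yel
[-0.8782 -0.1333 -0.0202] [-0.0018 -0.001   0.0834] rows>= 7
[-0.7434 -0.2993  0.0333] [-0.     -0.      0.1111] rows>= 6
[-0.2674 -0.0319  0.0667] [ 0.     -0.      0.0167] rows>= 2
hold
[-0.6586 -0.0539 -0.1197] [-0.0018 -0.001   0.0834] rows>= 5
[-0.4059  0.4319  0.    ] [ 0.     -0.      0.0556] rows>= 5
```

Heavy (3.9 N) → filled → socket.

servo_tool:
  series:
    - [[-0.7,-0.06,-0.12,0,0,0.083,0.3],[-0.7,-0.06,-0.12,0,0,0.083,0.3],[-0.7,-0.06,-0.12,0,0,0.083,0.3],[-0.7,-0.06,-0.12,0,0,0.083,0.3],[-0.7,-0.06,-0.12,0,0,0.083,0.3],[-0.7,-0.06,-0.12,0,0,0.083,0.3],[-0.7,-0.06,-0.12,0,0,0.083,0.3],[-0.7,-0.06,-0.12,0,0,0.083,0.3]]

```text
time_s: 43.15
tool_pos: [0.503, 0.0383, 0.1908]
tool_rot: [-179.7, -0.3, 95.0]
force: [0.3, 0.0, -3.7]
grip_width: 0.0512
grasp_force: 25.0
```

Run:
```python
from h import *
st()
plan([((.635,-.14,.19),82,0)])
```

```text
{'time_s': 43.15, 'tool_pos': [0.503, 0.0383, 0.1908], 'tool_rot': [-179.7306, -0.2578, 94.9822], 'force': [0.3465, 0.0042, -3.7241], 'grip_width': 0.0512, 'grasp_force': 24.9986, 'qpos': [38.4066, 4.892, -47.3275, 104.3517, 3.4787, 72.6102, -4.8899]}
[-0.6302  0.3868 -0.002 ] [-0.0017 -0.0013  0.0721] rows>= 6
```

servo_tool:
  series:
    - [[-0.63,0.387,0,0,0,0.072,0.3],[-0.63,0.387,0,0,0,0.072,0.3],[-0.63,0.387,0,0,0,0.072,0.3],[-0.63,0.387,0,0,0,0.072,0.3],[-0.63,0.387,0,0,0,0.072,0.3],[-0.63,0.387,0,0,0,0.072,0.3],[-0.63,0.387,0,0,0,0.072,0.3],[-0.63,0.387,0,0,0,0.072,0.3],[-0.63,0.387,0,0,0,0.072,0.3],[-0.63,0.387,0,0,0,0.072,0.3]]

```text
time_s: 43.98
tool_pos: [0.6356, -0.1367, 0.1908]
tool_rot: [-179.8, -0.2, 82.3]
force: [-0.1, 0.6, -3.2]
grip_width: 0.0512
grasp_force: 25.0
```

```bash
cat >> h.py <<'E'
def sockets(c,z=.019):
    hsv=cv2.cvtColor(c['frame'],cv2.COLOR_RGB2HSV).astype(int)
    m=((hsv[...,1]>90)&(hsv[...,0]>50)&(hsv[...,0]<90)&(hsv[...,2]>40)).astype(np.uint8)
    n,l,s,ce=cv2.connectedComponentsWithStats(m)
    for i in range(1,n):
        if s[i,4]>150:
            p=np.argwhere(l==i)[:,::-1]; P=pts(c,p); k=(P[:,2]>.014)&(P[:,2]<.026); q=onz(c,p[k].astype(float),z)[:,:2] if k.sum()>30 else np.zeros((5,2))
            A=np.c_[2*q,np.ones(len(q))]; b=(q**2).sum(1); x=np.linalg.lstsq(A,b,rcond=None)[0]
            print('sock',ce[i].round(),s[i,4],k.sum(),'circle',x[:2].round(4),'r',np.sqrt(x[2]+x[:2]@x[:2]).round(4))
E
python3 - <<'E'
from h import *
st(); w=cam('wrist'); sockets(w); save(w,'w4')
E
```

```text
{'time_s': 43.9833, 'tool_pos': [0.6356, -0.1367, 0.1908], 'tool_rot': [-179.765, -0.1858, 82.3194], 'force': [-0.0767, 0.6303, -3.2357], 'grip_width': 0.0512, 'grasp_force': 24.9994, 'qpos': [39.4814, 24.0629, -39.1728, 84.2499, 15.0965, 77.3189, -8.2943]}
sock [260. 147.] 801 736 circle [ 0.6419 -0.1037] r 0.0311
sock [298. 206.] 257 211 circle [ 0.6562 -0.1865] r 0.0285
```

View pics/w4.png

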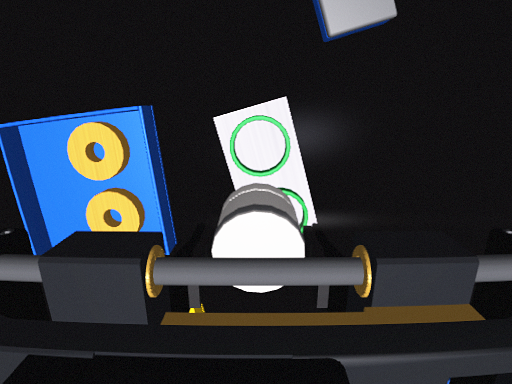

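Wrist view: the near-side blue rings at left, free socket at (260,147), second socket behind the held canister at (298,206).

Run:
```python
from h import *
plan([((.6423,-.101,.08),82.3,0),((.6423,-.101,.044),82.3,0)])
```

```text
[0.1217 0.0072 0.3706] [-0.0011 -0.0008 -0.    ] rows>= 3
[-0.   -0.    0.12] [0. 0. 0.] rows>= 1
```

servo_tool:
  series:
    - [[0.122,0.007,0.1,0,0,0,0.3],[0.122,0.007,0.2,0,0,0,0.3],[0.122,0.007,0.3,0,0,0,0.3],[0.122,0.007,0.36,0,0,0,0.3],[0.122,0.007,0.37,0,0,0,0.3],[0.122,0.007,0.37,0,0,0,0.3],[0.122,0.007,0.37,0,0,0,0.3],[0.122,0.007,0.37,0,0,0,0.3],[0.122,0.007,0.37,0,0,0,0.3],[0.122,0.007,0.37,0,0,0,0.3]]

```text
time_s: 44.87
tool_pos: [0.6436, -0.1036, 0.0817]
tool_rot: [-180.0, -0.1, 82.1]
force: [0.6, -0.9, -4.8]
grip_width: 0.0515
grasp_force: 25.0
```

Run:
```python
from h import *
st(); plan([((.6423,-.101,.0435),82.3,0)])
w=cam('wrist'); cv2.imwrite('pics/w5.png',w['frame'][130:330,130:380,::-1].repeat(2,0).repeat(2,1)); sockets(w)
```

```text
{'time_s': 44.8667, 'tool_pos': [0.6436, -0.1036, 0.0817], 'tool_rot': [-179.9543, -0.111, 82.0837], 'force': [0.636, -0.9216, -4.8258], 'grip_width': 0.0515, 'grasp_force': 24.9989, 'qpos': [35.6999, 29.2032, -37.8995, 90.8694, 18.9411, 66.5511, -14.1997]}
[ 0.0078 -0.0054  0.1272] [-0.0003 -0.0006 -0.0012] rows>= 1
sock [252. 184.] 1010 913 circle [ 0.642 -0.103] r 0.031
sock [250. 304.] 190 148 circle [ 0.6272 -0.19  ] r 0.0075
sock [310. 307.] 155 76 circle [ 0.6781 -0.2029] r 0.0041
```

View pics/w5.png

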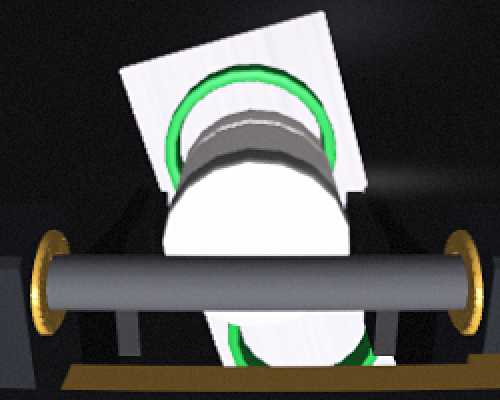

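The canister sits just right of the socket centre by about 2 mm (crop 257 against 250); I correct this on the way down.

servo_tool:
  series:
    - [[0.01,-0.007,0,0,0,0,0.3],[0.01,-0.007,0.02,0,0,0,0.3],[0.01,-0.007,0.04,0,0,0,0.3],[0.01,-0.007,0.06,0,0,0,0.3],[0.01,-0.007,0.08,0,0,0,0.3],[0.01,-0.007,0.095,0,0,0,0.3],[0.01,-0.007,0.095,0,0,0,0.3]]

```text
time_s: 45.5
tool_pos: [0.6399, -0.1003, 0.0498]
tool_rot: [-179.7, -0.1, 82.1]
force: [-0.2, 0.8, -3.3]
grip_width: 0.0512
grasp_force: 25.0
```

servo_tool:
  series:
    - [[0,0,0.01,0,0,0,0.3],[0,0,0.02,0,0,0,0.3],[0,0,0.03,0,0,0,0.3],[0,0,0.03,0,0,0,0.3],[0,0,0.03,0,0,0,0.3]]

```text
time_s: 45.92
tool_pos: [0.6412, -0.0997, 0.0432]
tool_rot: [-179.8, -0.1, 82.1]
force: [-0.7, 1.0, 0.1]
grip_width: 0.0515
grasp_force: 25.0
```

In, and resting on the floor. Release and go for the last canister.

servo_tool:
  series:
    - [[0,0,0,0,0,0,0.75],[0,0,0,0,0,0,0.75],[0,0,0,0,0,0,0.75],[0,0,0,0,0,0,0.75],[0,0,-0.1,0,0,0,0.75],[0,0,-0.2,0,0,0,0.75],[0,0,-0.3,0,0,0,0.75],[0,0,-0.4,0,0,0,0.75],[0,0,-0.5,0,0,0,0.75],[0,0,-0.5,0,0,0,1],[0,0,-0.5,0,0,0,1],[0,0,-0.5,0,0,0,1]]

```text
time_s: 46.92
tool_pos: [0.6411, -0.1008, 0.1922]
tool_rot: [-179.8, -0.1, 82.1]
force: [-0.7, -0.0, -1.3]
grip_width: 0.078
grasp_force: 0.0
```

Run:
```python
from h import *
st(); w=cam('wrist'); cans(w,z=.055); c=cam('top'); cans(c)
plan([((.5,0.02,.25),95,0),((.46,.18,.2),105,0),((.457,.31,.16),125,0)])
```

```text
{'time_s': 46.9167, 'tool_pos': [0.6411, -0.1008, 0.1922], 'tool_rot': [-179.7924, -0.0993, 82.0864], 'force': [-0.7025, -0.0481, -1.3251], 'grip_width': 0.078, 'grasp_force': 0.0, 'qpos': [36.7665, 23.9847, -39.8325, 84.3522, 15.3399, 77.4311, -11.9256]}
can (259, 182) r 25.4 1947 [ 0.6422 -0.0995  0.055 ] cen [ 0.6421 -0.1   ]
can (148, 218) r 7.9 197 [0.4581 0.3234 0.05  ] cen [0.4572 0.3232]
can (508, 252) r 21.8 117 [ 0.3709 -0.8716  0.05  ] cen [ 0.3401 -0.8646]
can (361, 238) r 7.8 187 [ 0.4034 -0.3872  0.05  ] cen [ 0.4037 -0.3865]
[ 0.3345 -0.5202 -0.193 ] [-0.0018 -0.0009 -0.0717] rows>= 5
[ 0.5429 -0.0863  0.1667] [-0.      0.     -0.0556] rows>= 5
[0.4212 0.1025 0.1333] [ 0.      0.     -0.1111] rows>= 4
```

servo_tool:
  series:
    - [[0.335,-0.52,-0.193,0,0,-0.072,1],[0.335,-0.52,-0.193,0,0,-0.072,1],[0.335,-0.52,-0.193,0,0,-0.072,1],[0.335,-0.52,-0.193,0,0,-0.072,1],[0.335,-0.52,-0.193,0,0,-0.072,1],[0.335,-0.52,-0.193,0,0,-0.072,1]]

```text
time_s: 47.52
tool_pos: [0.4979, 0.0254, 0.2523]
tool_rot: [-179.8, -0.1, 95.4]
force: [1.6, 0.3, 1.3]
grip_width: 0.087
grasp_force: 0.0
```

servo_tool:
  series:
    - [[0.543,-0.086,0.167,0,0,-0.056,1],[0.543,-0.086,0.167,0,0,-0.056,1],[0.543,-0.086,0.167,0,0,-0.056,1],[0.543,-0.086,0.167,0,0,-0.056,1],[0.543,-0.086,0.167,0,0,-0.056,1],[0.543,-0.086,0.167,0,0,-0.056,1]]

```text
time_s: 48.02
tool_pos: [0.4585, 0.1831, 0.2002]
tool_rot: [-179.7, -0.3, 105.5]
force: [0.3, -0.4, -0.0]
grip_width: 0.0869
grasp_force: 0.0
```

servo_tool:
  series:
    - [[0.421,0.103,0.133,0,0,-0.111,1],[0.421,0.103,0.133,0,0,-0.111,1],[0.421,0.103,0.133,0,0,-0.111,1],[0.421,0.103,0.133,0,0,-0.111,1],[0.421,0.103,0.133,0,0,-0.111,1],[0.421,0.103,0.133,0,0,-0.111,1],[0.421,0.103,0.133,0,0,-0.111,1],[0.421,0.103,0.133,0,0,-0.111,1]]

```text
time_s: 48.68
tool_pos: [0.4588, 0.3081, 0.1623]
tool_rot: [-179.9, -0.1, 124.9]
force: [0.2, 0.4, 0.0]
grip_width: 0.0873
grasp_force: 0.0
```

Run:
```python
from h import *
st(); w=cam('wrist'); cans(w)
plan([((.4572,.3217,.036),125,0)])
```

```text
{'time_s': 48.6833, 'tool_pos': [0.4588, 0.3081, 0.1623], 'tool_rot': [-179.9443, -0.1207, 124.8869], 'force': [0.2405, 0.3798, 0.0013], 'grip_width': 0.0873, 'grasp_force': 0.0, 'qpos': [16.3905, 18.299, -61.8746, 100.0471, 16.8033, 71.8811, -14.7187]}
can (255, 56) r 26.5 1120 [0.3897 0.4026 0.05  ] cen [0.3919 0.3999]
can (265, 177) r 27.7 2326 [0.4574 0.3217 0.05  ] cen [0.4571 0.322 ]
[0.0385 0.0216 0.4214] [-0.0002 -0.0007 -0.0006] rows>= 4
```

servo_tool:
  series:
    - [[0.037,0.022,0.1,0,0,0,1],[0.037,0.022,0.22,0,0,0,1],[0.037,0.022,0.34,0,0,0,1],[0.037,0.022,0.418,0,0,0,1],[0.037,0.022,0.418,0,0,0,1],[0.037,0.022,0.418,0,0,0,1],[0.037,0.022,0.418,0,0,0,1],[0.037,0.022,0.418,0,0,0,0.3],[0.037,0.022,0.418,0,0,0,0.3],[0.037,0.022,0.418,0,0,0,0.3],[0.037,0.022,0.418,0,0,0,0.3],[0.037,0.022,0.418,0,0,0,0.3]]

```text
time_s: 49.73
tool_pos: [0.4563, 0.3238, 0.0372]
tool_rot: [-180.0, -0.2, 125.1]
force: [0.4, 0.4, -0.3]
grip_width: 0.0616
grasp_force: 0.0
```

servo_tool:
  series:
    - [[0,0,0,0,0,0,0.3],[0,0,0,0,0,0,0.3],[0,0,0,0,0,0,0.3],[0,0,-0.05,0,0,0,0.3],[0,0,-0.12,0,0,0,0.3],[0,0,-0.2,0,0,0,0.3],[0,0,-0.3,0,0,0,0.3],[0,0,-0.4,0,0,0,0.3],[0,0,-0.4,0,0,0,0.3],[0,0,-0.4,0,0,0,0.3],[0,0,-0.4,0,0,0,0.3],[0,0,-0.4,0,0,0,0.3]]

```text
time_s: 50.73
tool_pos: [0.4557, 0.3228, 0.1558]
tool_rot: [-179.8, -0.2, 125.1]
force: [-0.3, -0.4, -0.9]
grip_width: 0.051
grasp_force: 25.0
```

Run:
```python
from h import *
st()
plan([((.47,.12,.19),105,0),((.5,-.03,.19),90,0),((.64,-.2,.19),82,0)])
```

```text
{'time_s': 50.7333, 'tool_pos': [0.4557, 0.3228, 0.1558], 'tool_rot': [-179.8335, -0.2189, 125.1215], 'force': [-0.2769, -0.351, -0.8803], 'grip_width': 0.051, 'grasp_force': 24.9997, 'qpos': [14.1892, 19.8011, -61.6661, 99.6191, 18.0438, 71.6911, -16.7532]}
[-0.5799 -0.3501 -0.1152] [-0.0011 -0.001   0.1118] rows>= 5
[-0.5088 -0.0328 -0.    ] [-0.     -0.      0.0833] rows>= 4
[-0.5667  0.4667  0.    ] [-0.     -0.      0.0444] rows>= 6
```

Light (0.9 N) → empty → yellow tray.

Run:
```python
from h import *
plan([((.48,.1,.17),105,0),((.48,-.15,.17),88,0),((.399,-.316,.14),80,0)])
```

```text
[-0.6538 -0.361  -0.0488] [-0.0011 -0.001   0.1118] rows>= 6
[-0.8049 -0.2157 -0.    ] [-0.     -0.      0.0944] rows>= 6
[-0.5624 -0.2505  0.1   ] [ 0.     -0.      0.0444] rows>= 5
```

servo_tool:
  series:
    - [[-0.654,-0.361,-0.05,0,0,0.112,0.3],[-0.654,-0.361,-0.05,0,0,0.112,0.3],[-0.654,-0.361,-0.05,0,0,0.112,0.3],[-0.654,-0.361,-0.05,0,0,0.112,0.3],[-0.654,-0.361,-0.05,0,0,0.112,0.3],[-0.654,-0.361,-0.05,0,0,0.112,0.3],[-0.654,-0.361,-0.05,0,0,0.112,0.3]]

```text
time_s: 51.32
tool_pos: [0.4807, 0.0942, 0.17]
tool_rot: [-179.7, -0.1, 104.4]
force: [0.1, -0.4, -1.0]
grip_width: 0.0514
grasp_force: 25.0
```

servo_tool:
  series:
    - [[-0.805,-0.216,0,0,0,0.094,0.3],[-0.805,-0.216,0,0,0,0.094,0.3],[-0.805,-0.216,0,0,0,0.094,0.3],[-0.805,-0.216,0,0,0,0.094,0.3],[-0.805,-0.216,0,0,0,0.094,0.3],[-0.805,-0.216,0,0,0,0.094,0.3],[-0.805,-0.216,0,0,0,0.094,0.3],[-0.805,-0.216,0,0,0,0.094,0.3]]

```text
time_s: 51.98
tool_pos: [0.4795, -0.1511, 0.169]
tool_rot: [-179.7, -0.3, 87.8]
force: [0.3, 0.6, -1.5]
grip_width: 0.0514
grasp_force: 25.0
```

servo_tool:
  series:
    - [[-0.562,-0.25,0.1,0,0,0.044,0.3],[-0.562,-0.25,0.1,0,0,0.044,0.3],[-0.562,-0.25,0.1,0,0,0.044,0.3],[-0.562,-0.25,0.1,0,0,0.044,0.3],[-0.562,-0.25,0.1,0,0,0.044,0.3],[-0.562,-0.25,0.1,0,0,0.044,0.3],[-0.562,-0.25,0.1,0,0,0.044,0.3],[-0.562,-0.25,0.1,0,0,0.044,0.3],[-0.562,-0.25,0.1,0,0,0.044,0.3]]

```text
time_s: 52.73
tool_pos: [0.4011, -0.3128, 0.1402]
tool_rot: [-179.8, -0.2, 80.4]
force: [0.5, -0.2, 0.6]
grip_width: 0.0515
grasp_force: 25.0
```

Run:
```python
from h import *
st(); plan([((.399,-.316,.043),80,0)])
```

```text
{'time_s': 52.7333, 'tool_pos': [0.4011, -0.3128, 0.1402], 'tool_rot': [-179.8209, -0.1699, 80.3606], 'force': [0.525, -0.2447, 0.5603], 'grip_width': 0.0515, 'grasp_force': 24.9998, 'qpos': [65.8579, 6.7643, -32.6163, 107.8274, 3.8716, 66.7478, 22.2389]}
[-0.0128 -0.0042  0.3241] [-0.001  -0.0009  0.002 ] rows>= 3
```

servo_tool:
  series:
    - [[-0.01,-0.004,0.12,0,0,0,0.3],[-0.01,-0.004,0.23,0,0,0,0.3],[-0.01,-0.004,0.3,0,0,0,0.3],[-0.01,-0.004,0.324,0,0,0,0.3],[-0.01,-0.004,0.324,0,0,0,0.3],[-0.01,-0.004,0.324,0,0,0,0.3],[-0.01,-0.004,0.324,0,0,0,0.3]]

```text
time_s: 53.32
tool_pos: [0.399, -0.3176, 0.0441]
tool_rot: [-179.9, -0.1, 80.2]
force: [0.5, 0.3, -0.3]
grip_width: 0.0511
grasp_force: 25.0
```

servo_tool:
  series:
    - [[0,0,0,0,0,0,0.75],[0,0,0,0,0,0,0.75],[0,0,0,0,0,0,0.75],[0,0,0,0,0,0,0.75],[0,0,-0.05,0,0,0,0.75],[0,0,-0.15,0,0,0,0.75],[0,0,-0.3,0,0,0,0.75],[0,0,-0.4,0,0,0,0.75],[0,0,-0.5,0,0,0,0.75],[0,0,-0.6,0,0,0,0.75],[0,0,-0.6,0,0,0,0.75]]

```text
time_s: 54.23
tool_pos: [0.401, -0.3203, 0.2297]
tool_rot: [179.7, 0.3, 80.1]
force: [1.4, -0.3, 0.5]
grip_width: 0.0653
grasp_force: 0.0
```

servo_tool:
  series:
    - [[0.8,0,0,0,0,0,0.75],[0.8,0,0,0,0,0,0.75],[0.8,0,0,0,0,0,0.75],[0.8,0.3,0,0,0,0,0.75],[0.8,0.3,0,0,0,0,0.75],[0.8,0.3,0,0,0,0,0.75],[0.8,0.3,0,0,0,0,0.75],[0.8,0.3,0,0,0,0,0.75]]

```text
time_s: 54.9
tool_pos: [0.5308, -0.0915, 0.2232]
tool_rot: [-179.9, -0.4, 80.6]
force: [-0.6, -0.8, 0.7]
grip_width: 0.0653
grasp_force: 0.0
```

servo_tool:
  series:
    - [[0.4,0,0,0,0,0,0.75],[0.4,0,0,0,0,0,0.75],[0.4,0,0,0,0,0,0.75],[0.4,0,0,0,0,0,0.75],[0.4,0,0,0,0,0,0.75],[0.4,0,0,0,0,0,0.75]]

```text
time_s: 55.4
tool_pos: [0.5482, 0.0195, 0.223]
tool_rot: [-179.8, -0.0, 80.1]
force: [0.4, -0.0, -0.3]
grip_width: 0.0656
grasp_force: 0.0
```

Run:
```python
from h import *
st(); c=cam('top'); cv2.imwrite('pics/t7.png',cv2.resize(c['frame'][110:270,80:400,::-1],None,fx=2.4,fy=2.4,interpolation=cv2.INTER_CUBIC)); cans(c)
for uv in[(276,168)]: 
    P=pts(c,[(u,v) for u in range(270,284) for v in range(162,174)]); print('socket top z',np.median(P[P[:,2]>.03][:,2]), P[P[:,2]>.045][:,:2].mean(0))
```

```text
{'time_s': 55.4, 'tool_pos': [0.5482, 0.0195, 0.223], 'tool_rot': [-179.773, -0.0391, 80.0722], 'force': [0.3579, -0.0048, -0.3458], 'grip_width': 0.0656, 'grasp_force': 0.0, 'qpos': [41.4184, 11.2567, -51.6675, 96.0651, 8.9164, 77.2514, -21.6479]}
can (275, 166) r 7.8 189 [ 0.6409 -0.0975  0.05  ] cen [ 0.6411 -0.098 ]
can (507, 251) r 22.4 117 [ 0.3725 -0.8699  0.05  ] cen [ 0.3377 -0.8644]
can (361, 238) r 7.8 186 [ 0.4034 -0.3872  0.05  ] cen [ 0.4037 -0.3866]
can (340, 239) r 7.7 187 [ 0.399 -0.317  0.05 ] cen [ 0.3991 -0.3173]
socket top z 0.05352876922098182 [ 0.63652131 -0.10005038]
```

View pics/t7.png

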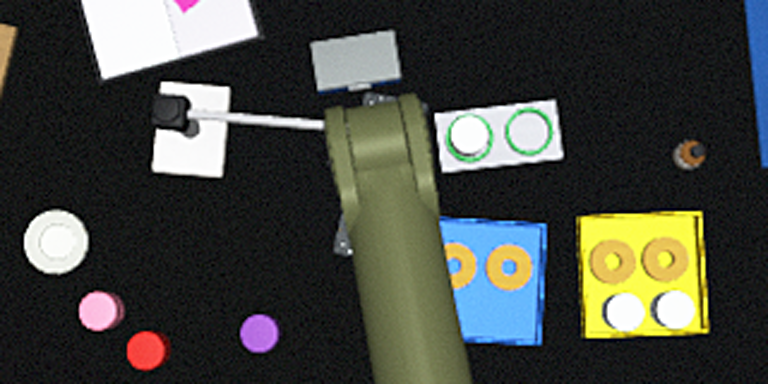

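The final top view shows everything in place: one canister in the left socket (470,135), two rings in blue, two rings and two canisters in yellow, and the bystanders where they started.

```bash
python3 -c "
from h import *
print(env.sign_off())"
```

```text
the job is handed in; nothing more can be done
None
```

The job is done and handed in at about 55 s: two solid rings are in the blue tray, the one filled canister is down in a green socket, and the two hollow rings and two empty canisters lie unpiled in the yellow tray.

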